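Hang the sample basket on the weighing bar

TASK

Take the yellow hanger from its low rest and hang it by its top hook over the sprung weighing bar, near the middle, and let it go; then hook the green sample basket into the hanger's lower ring so that it hangs freely. Let go of each only once the bar carries its whole weight, neither more nor less, so that the bar does not jerk; do not force anything, and leave the crate, the bottle and the brush alone.

Things in the scene. Friction and masses are not known exactly. Their poses are not given: they have to be found in the camera images.
- bar_mid (a point): Middle of the weighing bar's centre line: a level steel bar, 14 mm thick, 290 mm long along this frame's y, carried by collars on two upright 16 mm posts (365 mm tall, at y = +150 and -150 mm of this frame). z is up, x is level and square to the bar, pointing away from the robot. Unloaded, this point is 320 mm above the bench.
- bar (a joint): How far the weighing bar has sunk (m): 0 unloaded, up to 0.06. It sinks straight down about 4 mm per newton against its springs (250 N/m), lightly damped. The weights of the hanger (about 0.12 kg) and the basket (about 0.35 kg) vary by about a quarter. A weight released before the bar carries it makes the bar jerk.
- hanger: Yellow-painted steel strap hanger, 160 mm long, about 0.12 kg, strap 20 mm wide (y) and 4 mm thick: a hook at the top, an orange grip, a ring at the bottom. Origin: in the strap, at mid-height of the grip. z is up when it hangs; x points to the side that the top hook reaches over to (away from the robot at the start).
- hanger_grip (a point): Centre of the hanger's orange grip block: 16 mm (x) by 22 mm (y, the width to pinch) by 30 mm (z), on the robot's side of the strap. The frame is the hanger's. Only a gripper leaning back towards the robot (fingers pointing down and forwards, about 35 to 45 degrees) has room here.
- hanger_seat (a point): Point of the hanger (x = 12, z = 47 mm in its frame) that lies on a bar's centre line when the top hook is fully seated on it. The hook is an inverted V (apex x = 12, z = 60) between the strap at x = 0 and a leg at x = 24 mm whose flared tip ends at x = 29, z = 30 mm: a 20 mm slot for the 14 mm bar, open downwards. Frame: the hanger's.
- hanger_loop (a point): Lowest point of the centre line of the hanger's ring (x = 12, z = -92 mm in its frame), on which the basket's hook must rest. The ring is 8 mm round bar standing in the y-z plane, centred 28 mm above this point, with a clear hole of 48 mm diameter. Hung up, it swings easily. Frame: the hanger's.
- rest_bar (a point): Middle of the low rest's bar, 180 mm above the bench, 14 mm thick, 216 mm long along this frame's y, on two posts at y = +100 and -100 mm, over a fixed blue foot. At the start the hanger's top hook is seated on it near the middle, ring free; to unhook it, lift it 30 to 42 mm (higher, the ring meets the bar), then draw it back. x is level, pointing away from the robot.
- basket: Green slotted basket with mushrooms, 110 mm (x) by 100 mm (y) by 45 mm high, under a steel bail whose apex is 75 mm up; from there a single 8 mm bar rises on the robot's side (x = -14 mm) to a round hook over the middle, reaching away from the robot (+x). Whole height 146 mm, about 0.35 kg. Origin: centre of the underside; z up. It stands upright on the bench at the start.
- basket_hook (a point): Underside of the crown of the basket's hook (x = 0, z = 138 mm in the basket's frame), where it rests on the ring, then 4 mm above hanger_loop. The hook is 8 mm round bar, opens downwards, slot 20 mm wide; its tip ends at x = +18 mm, 24 mm below this point; the hook's top is 8 mm above this point. The frame is the basket's.
- basket_grip (a point): Centre of the basket's orange grip block (x = -18, z = 103 mm in the basket's frame): 16 mm (x) by 22 mm (y, the width to pinch) by 30 mm (z). The frame is the basket's. The hanger and bar stand above it when hanging, so take it with the fingers pointing down and forwards (+x), leaning about 35 to 45 degrees.
- crate: Bystander: black crate of mushrooms, 140 by 180 by 70 mm, to the left of the weighing stand. Origin: centre of the underside.
- bottle: Bystander: white bottle with blue cap, 60 mm diameter, 120 mm tall, beyond the weighing stand. Origin: centre of the underside.
- brush: Bystander: brush, 190 mm long, lying on the bench. Its origin is in its underside.
There are look-alikes about, which are no part of the job. Of the things that look like the hanger, the largest one is meant.

How it is judged (in metres and radians):
On the way, in this order (a step that is already met when the one before it is completed fails the run):
1. the hanger hangs on the weighing bar, let go (x of hanger_seat in the frame of bar_mid between -0.014 and 0.014 m and y of hanger_seat in the frame of bar_mid between -0.09 and 0.09 m and z of hanger_seat in the frame of bar_mid between -0.01 and 0.01 m and angle between hanger's own z axis and vertical below 0.3 rad and contact force between hanger and the fingers below 0.05 N), for 0.2 s.
2. the basket hangs from the hanger's ring, let go (all of step 1 and distance between basket_hook and hanger_loop below 0.018 m and contact force between basket and hanger above 1 N and angle between basket's own z axis and vertical below 0.35 rad and height (world z) of basket above 0.008 m and contact force between basket and the fingers below 0.05 N), for 0.2 s.
At the end, for the whole second after the job is handed in: Hanger seated on the bar (14 mm across, 10 mm in height, at most 90 mm from the middle; within 0.3 rad of plumb); basket's hook on the bottom of the ring (18 mm), basket within 0.35 rad of upright, clear of the bench; both released and slower than 0.1 m/s (all of step 2 and linear speed of each of basket, hanger below 0.1 m/s); the robot touches nothing.
It fails at once if the weighing bar jerks (faster than 0.09 m/s up or down) (velocity of joint bar above 0.09 m/s or velocity of joint bar below -0.09 m/s).
It fails at once if the weighing bar is forced (more than 20 N from the hanger) (contact force between hanger and bar above 20 N).
It fails at once if a bystander is disturbed (moved more than 25 mm) (distance of any of crate, bottle, brush from where it was at the start of the episode above 0.025 m).
It also fails if it takes over 72 s, if anything falls off the work surface, if the arm or the gripper's body presses on something with over 40 N, if the wrist force passes 120 N, or if a joint passes its speed limit or range.

ROBOT

A 6-joint arm with a two-finger parallel gripper is mounted at the origin on the work surface. World frame = base frame: x ahead of the robot, y to its left, z up, the work surface at z = 0. Lengths are in mm, angles in rad, forces in N, time in s.
With the tool pointing down it reaches from about 250 to 850 mm from the base axis. Payload 12.5 kg.
Tool frame: the origin (TCP) lies at the very end of the fingers, on their centre line; the grasp point (between the pads) lies 19 mm behind it (manip.grip_point_offset is the distance from the TCP to the grasp point, in mm); y points along the fingers, z is the direction in which the jaws open and shut, and the axes are right-handed (so a half turn about y gives the same grasp; the last joint's range is limited). The gripper opens to 93 mm and grips with 3 to 60 N. Pads are 15 mm wide; open, the fingers measure 128 mm over their backs; the gripper's body (75 mm by 188 mm) begins 65 mm behind the grasp point.
Start: joints at [1.091, 0.351, 1.652, -0, 1.139, -0.085], TCP at [211.511, 507.688, 181.333] pointing down, gripper open.
Joint ranges: [-2.75, 2.75], [-0.79, 2.1], [0.01, 2.65], [-1.57, 4.71], [0.07, 3.14], [-2.87, 2.87]. Speed limits (rad/s): [2.22, 2.22, 2.79, 3.14, 3.14, 3.14].

INTERFACE

Orientations are given as a rotation vector (axis times angle).
In Python, from bench import manip gives the robot as it stands.
- The arm moves only by the tool apply_moves, never from a script. Its argument "commands" is a list of rows, each a list of 7 numbers: the opening, from -1 (shut) to 1 (fully open), then the shift along the tool's x, y, z in cm, then the turn, a rotation vector about the tool's x, y, z in rad. In form: [[gripper, tx, ty, tz, ax, ay, az], ...]. A call has 1 to 20 rows; each row is the pose to reach, as a shift and turn from the pose commanded when the call began, along the tool's axes at that moment; what a row does not reach only later rows make up. A row lasts 1/8 s, in which the tool goes at most 62.5 mm and 10.7 degrees, less where a joint would pass 70% of its speed; a pose out of reach is approached as far as the arm can. A call with a gripper value outside its range is refused whole. The fingers move at their own pace and stop on an object; "grip_force" is the grip in N (left out, the last holds). Time passes only in rows, so rows that repeat a pose let the fingers close. It gives the time, the measured TCP pose, the force and the opening at its end, in the units of the state.
- manip.read_state(): the state, without advancing time (a new reading comes with each control period).
- manip.get_image(name): name is "side" or "top"; returns a dict with "frame" (384x512x3 uint8, red, green, blue), "camera_matrix" (3x3 intrinsics, pixels), "k1" (the pictures are not rectified: a ray, as slopes to the right and down, at radius r is drawn at 1 + k1 r^2 times it, then the intrinsics apply), "pose" (4x4, takes a point from camera to world coordinates). Camera axes: x right, y down, z forward; pixel columns grow to the right and rows downward; lengths in mm; the calibration is good to about 2 mm. A picture is of the moment at which its call begins. There is no depth.
- manip.finish_job(): hands the job in, once; it reports no verdict.
The state is a dict: "clock": time; "joint_pos": joint angles; "joint_vel": joint speeds; "tau": joint torques, N m; "ee_pos": TCP position; "ee_rot": TCP orientation; "contact_force": force on the tool from outside, world axes, zero at the start; "wrist_torque": the same for the moment, N m; "gripper_width": finger opening in mm.
Only numpy, scipy, OpenCV 4.12 (cv2) and the standard library are available. Lean on these libraries where they do the work, as an engineer would, in place of code of your own. Each camera call takes 0.05 s, during which the arm holds its last target.

## Working session

There is one attempt and no reset: what is moved stays moved. The work goes in short steps, Python scripts to look and compute and a tool call to move; the robot and the scene stay as the last step left them, time stands still between calls to the robot, and variables do not carry over. Pictures are saved under pics/ and viewed, and the job is handed in when it is done.

Besides the shell and the picture viewer there is one more tool, called after ">>>" by a JSON object that holds its "fn" and its "kwargs", one argument or row to a line. apply_moves: Moves the arm, as the interface text tells. Its arguments: {"type":"object","properties":{"commands":{"type":"array"},"grip_force":{"type":"number"}},"required":["commands"]}

```bash
ls; mkdir -p pics; cat > h.py <<'E'
from bench import manip
import numpy as np, cv2, json
from scipy.spatial.transform import Rotation as R
def snap(name,fn):
    d=manip.get_image(name); cv2.imwrite('pics/'+fn+'.png',cv2.cvtColor(d['frame'],cv2.COLOR_RGB2BGR))
    np.savez('pics/'+fn+'.npz',K=d['camera_matrix'],k1=d['k1'],T=d['pose'],f=d['frame']); return d
def load(fn): return np.load('pics/'+fn+'.npz')
def ray(fn,u,v):
    d=load(fn);K=d['K'];k=float(d['k1'])
    D=np.array([k,0,0,0,0.]); p=cv2.undistortPoints(np.array([[[u,v]]],float),K,D)[0,0]
    T=d['T']; r=T[:3,:3]@np.array([p[0],p[1],1]); return T[:3,3],r/np.linalg.norm(r)
def proj(fn,P):
    d=load(fn);T=d['T'];P=np.atleast_2d(P).astype(float);Ti=np.linalg.inv(T)
    rv=cv2.Rodrigues(Ti[:3,:3])[0]
    return cv2.projectPoints(P,rv,Ti[:3,3],d['K'],np.array([float(d['k1']),0,0,0,0]))[0][:,0]
def plane(fn,u,v,ax,val):
    o,r=ray(fn,u,v); return o+r*(val-o[ax])/r[ax]
def tri(a,b):
    (o1,r1),(o2,r2)=ray(*a),ray(*b)
    A=np.array([r1,-r2]).T; s=np.linalg.lstsq(A,o2-o1,rcond=None)[0]
    p,q=o1+s[0]*r1,o2+s[1]*r2; return (p+q)/2,np.linalg.norm(p-q)
def crop(fn,x0,y0,x1,y1,s,out):
    im=cv2.imread('pics/'+fn+'.png')[y0:y1,x0:x1]; cv2.imwrite('pics/'+out+'.png',cv2.resize(im,None,fx=s,fy=s,interpolation=cv2.INTER_CUBIC))
E
python3 - <<'E'
from h import *
np.set_printoptions(precision=3,suppress=True)
for n in('side','top'):
    d=snap(n,n+'0'); print(d['camera_matrix'],d['k1'],d['pose'])
s=manip.read_state(); print(s); print(manip.grip_point_offset)
print(R.from_rotvec(s['ee_rot']).as_matrix())
E
```

```text
pics
[[382.692   0.    254.671]
 [  0.    382.692 193.427]
 [  0.      0.      1.   ]] -0.12485422234056377 [[   0.835   -0.372    0.405   83.91 ]
 [  -0.55    -0.558    0.621 -729.457]
 [  -0.005   -0.742   -0.671  946.25 ]
 [   0.       0.       0.       1.   ]]
[[358.804   0.    256.623]
 [  0.    358.804 190.408]
 [  0.      0.      1.   ]] -0.02196373026543875 [[  -0.      -0.982    0.187  351.869]
 [  -0.999   -0.006   -0.035   -7.885]
 [   0.036   -0.187   -0.982 1273.87 ]
 [   0.       0.       0.       1.   ]]
{'clock': 0.1, 'joint_pos': array([ 1.091,  0.351,  1.652,  0.   ,  1.139, -0.085]), 'joint_vel': array([-0.001, -0.003, -0.003, -0.002,  0.   , -0.   ]), 'tau': array([ -0.   , -49.803, -28.571,   0.07 ,   0.024,  -0.   ]), 'ee_pos': array([211.334, 507.4  , 180.86 ]), 'ee_rot': array([-1.55,  0.31, -0.31]), 'contact_force': array([ 0.11 , -0.325,  0.732]), 'wrist_torque': array([-0.002, -0.002,  0.061]), 'gripper_width': 93.04135044031025}
18.8
[[ 0.923 -0.001  0.385]
 [-0.385 -0.001  0.923]
 [-0.    -1.    -0.001]]
```

View pics/side0.png

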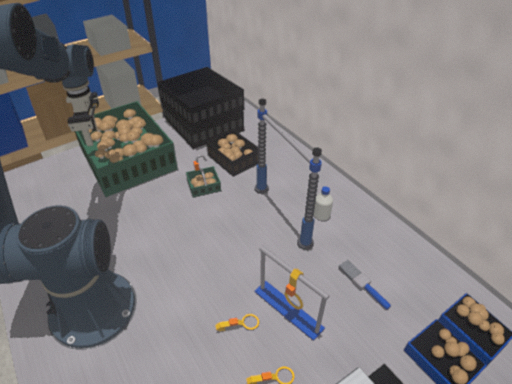

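View pics/top0.png

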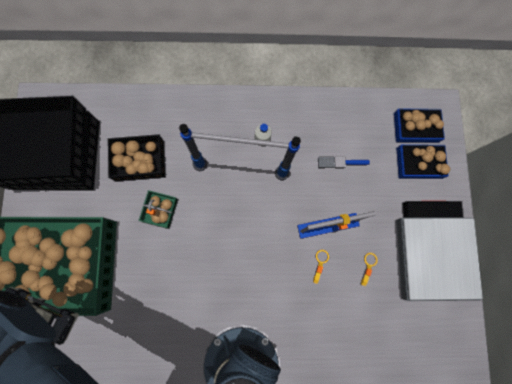

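```bash
python3 - <<'E'
from h import *
crop('top0',120,110,400,290,2.85,'c1'); crop('side0',240,230,340,350,5,'c2'); crop('side0',230,80,350,260,3.3,'c3'); crop('side0',170,140,240,210,8,'c4')
crop('top0',130,180,190,240,10,'c5');crop('top0',290,195,385,250,8,'c6')
E
```

```text
(no output)
```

View pics/c1.png

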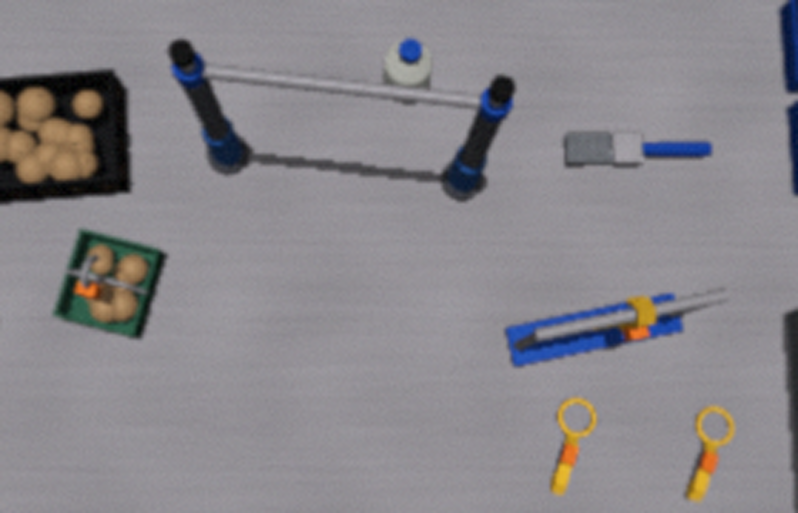

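View pics/c2.png

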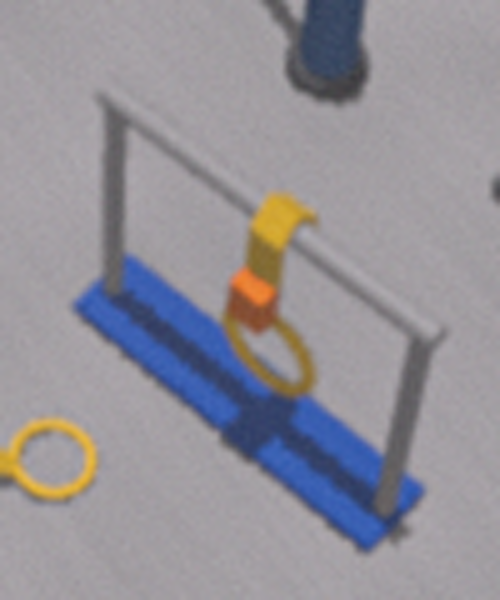

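View pics/c3.png

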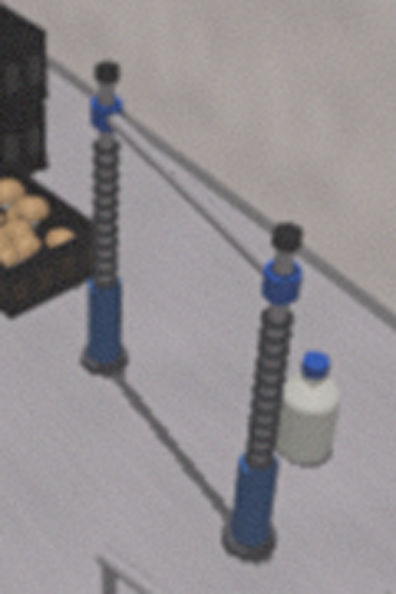

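View pics/c4.png

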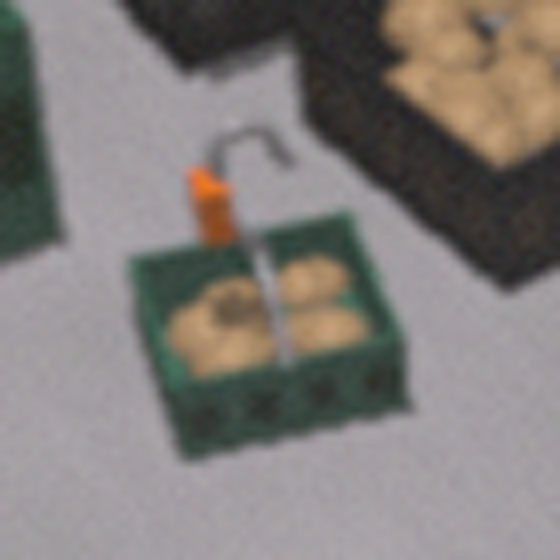

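View pics/c5.png

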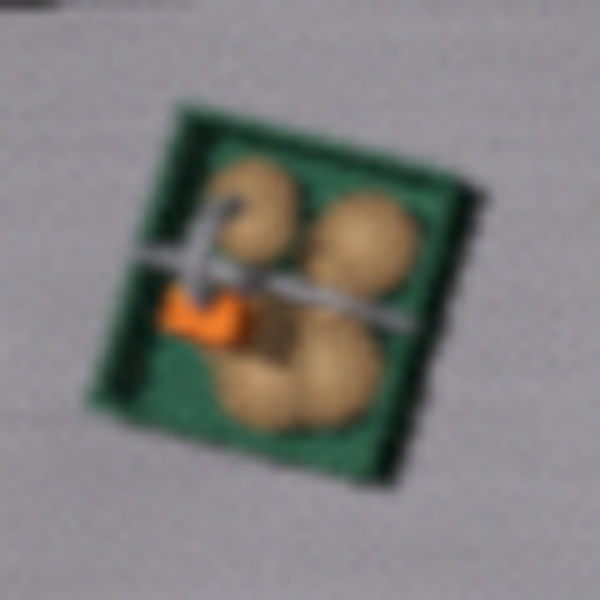

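View pics/c6.png

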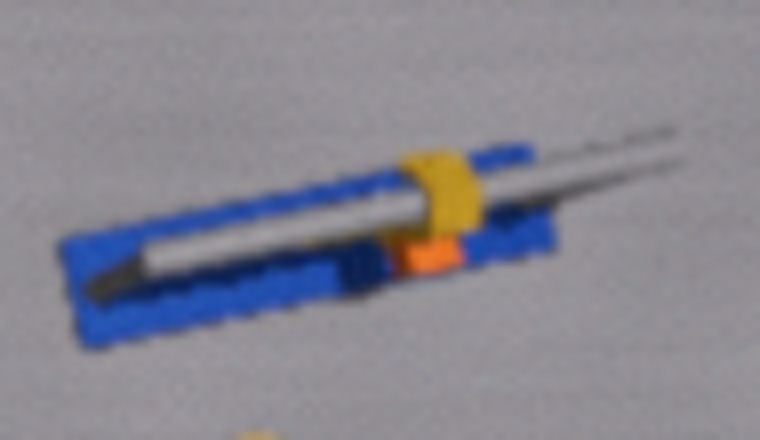

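```bash
cat > fit.py <<'E'
from h import *
from scipy.optimize import least_squares
def fit(obs,x0):
    def res(p):
        c,s=np.cos(p[2]),np.sin(p[2]); r=[]
        for fn,u,v,X in obs:
            W=[p[0]+c*X[0]-s*X[1],p[1]+s*X[0]+c*X[1],X[2]]
            r+=list(proj(fn,W)[0]-[u,v])
        return np.array(r)
    o=least_squares(res,x0,loss='soft_l1'); return o.x,res(o.x).reshape(-1,2)
E
python3 - <<'E'
from fit import *
np.set_printoptions(precision=2,suppress=True)
def C(fn,s,ox,oy,l): return [(fn,ox+a/s-0.5+0.5/s,oy+b/s-.5+.5/s,X) for a,b,X in l]
rest=C('side0',5,240,230,[(103,98,(0,108,180)),(441,336,(0,-108,180)),(112,292,(0,100,8)),(385,515,(0,-100,8))])+C('top0',8,290,195,[(145,260,(0,108,180)),(680,148,(0,-108,180)),(98,292,(0,100,8))])
print('rest',*fit(rest,[500,-250,.2]))
st=C('side0',3.3,230,80,[(107,70,(0,150,365)),(287,232,(0,-150,365)),(104,360,(0,150,0)),(250,542,(0,-150,0)),(106,113,(0,150,320)),(283,283,(0,-150,320))])+C('top0',2.85,120,110,[(181,50,(0,150,365)),(501,88,(0,-150,365)),(229,152,(0,150,0)),(463,182,(0,-150,0)),(188,69,(0,150,320)),(498,104,(0,-150,320))])
print('stand',*fit(st,[700,0,0]))
bk=C('top0',10,130,180,[(182,108,(55,50,45)),(475,182,(55,-50,45)),(392,485,(-55,-50,0)),(92,403,(-55,50,45)),(148,252,(0,50,45)),(415,325,(0,-50,45)),(200,313,(-18,0,118))])+C('side0',8,170,140,[(130,262,(-55,50,45)),(352,212,(55,50,45)),(407,335,(55,-50,45)),(175,385,(-55,-50,45)),(185,460,(-55,-50,0)),(410,408,(55,-50,0)),(213,205,(-18,0,103))])
print('basket',*fit(bk,[500,250,-.2]))
E
```

```text
rest [ 466.9  -309.75    0.22] [[ 0.32 -1.17]
 [ 0.15  0.99]
 [ 0.15 -0.33]
 [ 0.27 -1.21]
 [ 0.22  0.97]
 [ 0.26  0.23]
 [-0.29  0.57]]
stand [675.66   4.63  -0.11] [[ 0.43  0.15]
 [ 0.4   1.13]
 [ 0.49 -0.02]
 [-0.25 -0.65]
 [ 0.61 -0.3 ]
 [-0.1  -0.59]
 [ 0.23  0.88]
 [ 0.19  0.42]
 [-0.19  0.79]
 [-0.69 -0.46]
 [ 0.43 -0.  ]
 [-1.06  0.01]]
basket [520.08 288.94  -0.26] [[ 0.41 -0.69]
 [-1.09 -0.71]
 [ 0.39  0.91]
 [-0.55  0.48]
 [-1.13  0.12]
 [ 0.19  0.29]
 [ 0.61 -0.  ]
 [-0.13 -0.71]
 [ 0.39 -0.41]
 [ 0.24  0.21]
 [-0.41  0.48]
 [-0.24  0.34]
 [ 0.63  0.31]
 [ 0.28 -0.04]]
```

```bash
cat > ov.py <<'E'
from fit import *
HG=[np.array(p,float) for p in [
 [(-18,-11,-15),(-18,11,-15),(-18,11,15),(-18,-11,15),(-18,-11,-15)],
 [(-2,-11,15),(-2,11,15)],[(-18,-11,15),(-2,-11,15)],[(-18,11,15),(-2,11,15)],[(-2,-11,15),(-2,-11,-15),(-18,-11,-15)],
 [(0,-10,-15),(0,-10,48),(12,-10,60),(24,-10,48),(24,-10,36),(29,-10,30),(29,10,30),(24,10,36),(24,10,48),(12,10,60),(0,10,48),(0,10,-15)],[(12,-10,60),(12,10,60)],
 [(12,28*np.sin(a),-64-28*np.cos(a)) for a in np.linspace(0,2*np.pi,25)]]]
BK=[np.array(p,float) for p in [
 [(-55,-50,0),(-55,50,0),(55,50,0),(55,-50,0),(-55,-50,0)],[(-55,-50,45),(-55,50,45),(55,50,45),(55,-50,45),(-55,-50,45)],
 [(0,-50,45),(0,-20,70),(0,0,75),(0,20,70),(0,50,45)],
 [(-14,0,80),(-14,0,128)]+[(-14*np.cos(a),0,128+14*np.sin(a)) for a in np.linspace(0,np.pi,9)]+[(14,0,128),(18,0,114)],
 [(-26,-11,88),(-26,11,88),(-26,11,118),(-26,-11,118),(-26,-11,88)],[(-10,-11,118),(-10,11,118)],[(-26,-11,118),(-10,-11,118)],[(-26,11,118),(-10,11,118)]]]
def Tm(x,y,z,yaw,tilt=0):
    T=np.eye(4);T[:3,:3]=R.from_euler('ZYX',[yaw,tilt,0]).as_matrix();T[:3,3]=x,y,z;return T
def overlay(fn,out,models,box,s):
    x0,y0,x1,y1=box
    im=cv2.resize(cv2.imread('pics/'+fn+'.png')[y0:y1,x0:x1],None,fx=s,fy=s,interpolation=cv2.INTER_CUBIC)
    for m,T,col in models:
        for pl in m:
            W=pl@T[:3,:3].T+T[:3,3]; q=(proj(fn,W)-[x0,y0]+.5)*s-.5
            cv2.polylines(im,[np.round(q).astype(int).reshape(-1,1,2)],False,col,1,cv2.LINE_AA)
    cv2.imwrite('pics/'+out+'.png',im)
E
python3 - <<'E'
from ov import *
def C(fn,s,ox,oy,l): return [(fn,ox+a/s-0.5+0.5/s,oy+b/s-.5+.5/s,X) for a,b,X in l]
z=133
hg=C('top0',8,290,195,[(433,257,(-10,0,z+15)),(447,196,(12,0,z+60))])+C('side0',5,240,230,[(255,287,(-10,0,z+15)),(284,207,(12,0,z+60)),(240,302,(-18,11,z)),(256,318,(-18,0,z-0))])
print(fit(hg,[440,-300,.2]))
import sys
c,s=np.cos(.22),np.sin(.22)
for t in (-10,):
    P=np.array([466.9-12*c-s*t,-309.75-12*s+c*t,133]); print(P)
    M=[(HG,Tm(*P,.22),(255,0,255)),([np.array([(0,-108,0),(0,108,0)])],Tm(466.9,-309.75,180,.22),(0,255,0))]
    overlay('side0','o1',M,(240,230,340,350),5);overlay('top0','o2',M,(290,195,385,250),8)
M=[(BK,Tm(520.1,288.9,0,-.26),(255,0,255))]
overlay('side0','o3',M,(170,140,240,210),8);overlay('top0','o4',M,(130,180,190,240),10)
M=[([np.array([(0,-145,320),(0,145,320)]),np.array([(0,-150,0),(0,-150,365)]),np.array([(0,150,0),(0,150,365)])],Tm(675.7,4.6,0,-.11),(255,0,255))]
overlay('side0','o5',M,(230,80,350,260),3.3);overlay('top0','o6',M,(170,110,310,190),5)
E
python3 -c "
import cv2,numpy as np
def m(a,b,o):
    A=cv2.imread('pics/%s.png'%a);B=cv2.imread('pics/%s.png'%b)
    h=max(A.shape[0],B.shape[0]);f=lambda I:np.pad(I,((0,h-I.shape[0]),(0,0),(0,0)))
    M=np.hstack([f(A),f(B)]);s=min(800/M.shape[1],600/M.shape[0],1);cv2.imwrite('pics/%s.png'%o,cv2.resize(M,None,fx=s,fy=s))
m('o3','o4','m1');m('o5','o6','m2')"
```

```text
(array([ 461.21290368, -323.54072544,    6.75219504]), array([[ 1.1687696 , -0.41549957],
       [-0.00827009, -0.53144742],
       [ 0.79834272,  0.14796385],
       [ 0.16123278, -1.13844385],
       [-1.97270967,  1.11449807],
       [-1.20138005, -0.25094984]]))
[ 457.37152684 -322.12772997  133.        ]
```

View pics/o1.png

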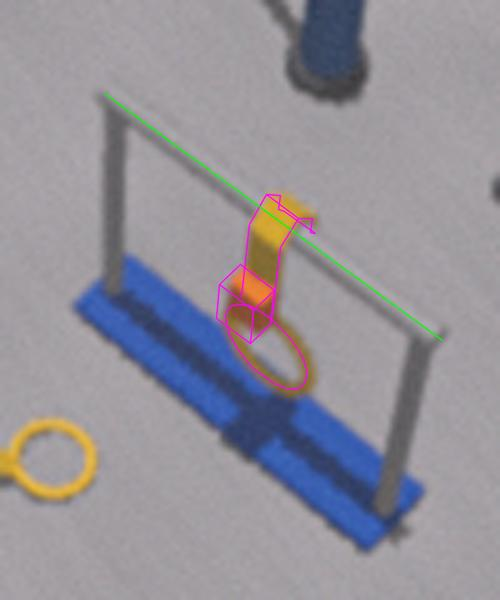

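View pics/o2.png

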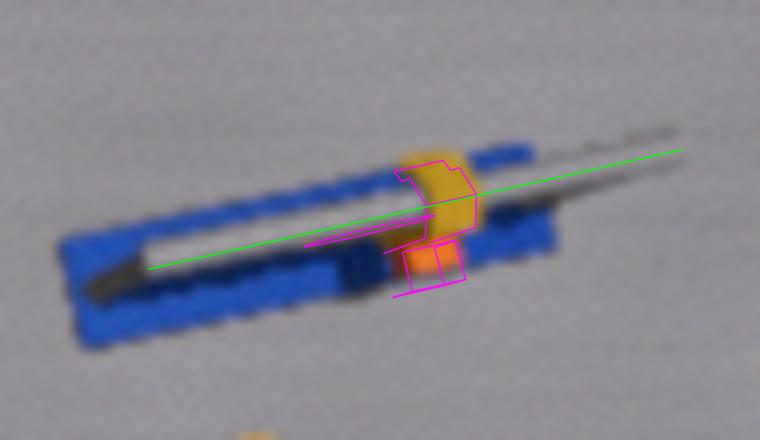

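View pics/m1.png

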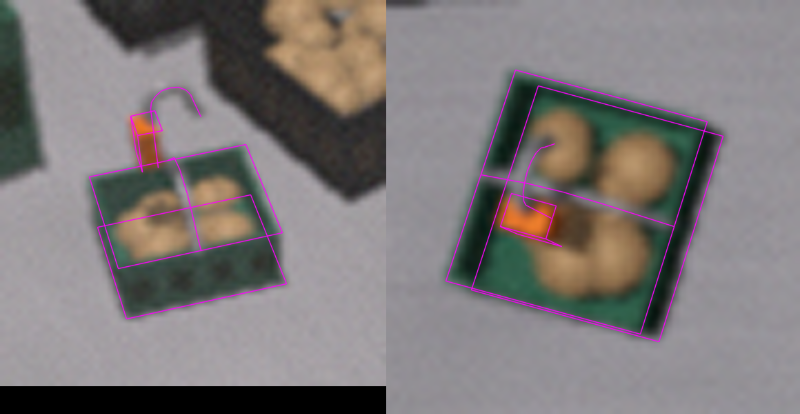

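View pics/m2.png

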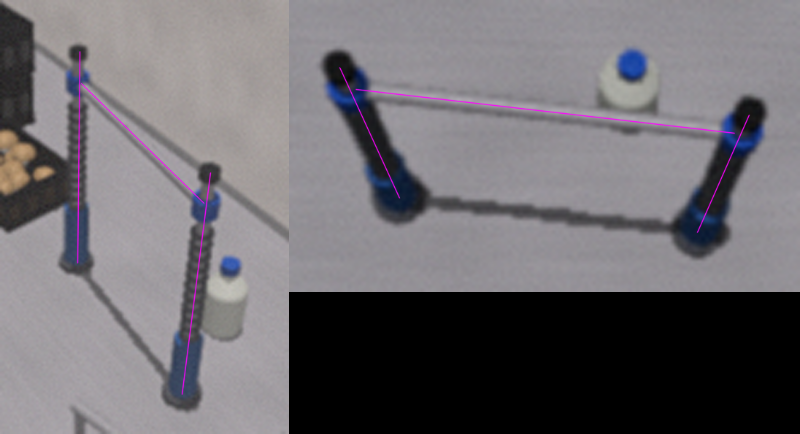

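```bash
cat > t.py <<'E'
from ov import *
c,s=np.cos(.22),np.sin(.22); t=-12
H2=[p.copy() for p in HG]
for p in H2[:5]: p[:,0]+=4
P=np.array([467.9-12*c-s*t,-309.75-12*s+c*t,132]); print(P)
M=[(H2,Tm(*P,.22),(255,0,255))]
overlay('side0','o1',M,(270,250,320,320),8);overlay('top0','o2',M,(325,200,365,240),12)
A=cv2.imread('pics/o1.png');B=cv2.imread('pics/o2.png');h=max(len(A),len(B));f=lambda I:np.pad(I,((0,h-I.shape[0]),(0,0),(0,0)))
M=np.hstack([f(A),f(B)]);k=min(800/M.shape[1],600/h,1);cv2.imwrite('pics/m3.png',cv2.resize(M,None,fx=k,fy=k))
E
python3 t.py
```

```text
[ 458.80798609 -324.07952487  132.        ]
```

View pics/m3.png

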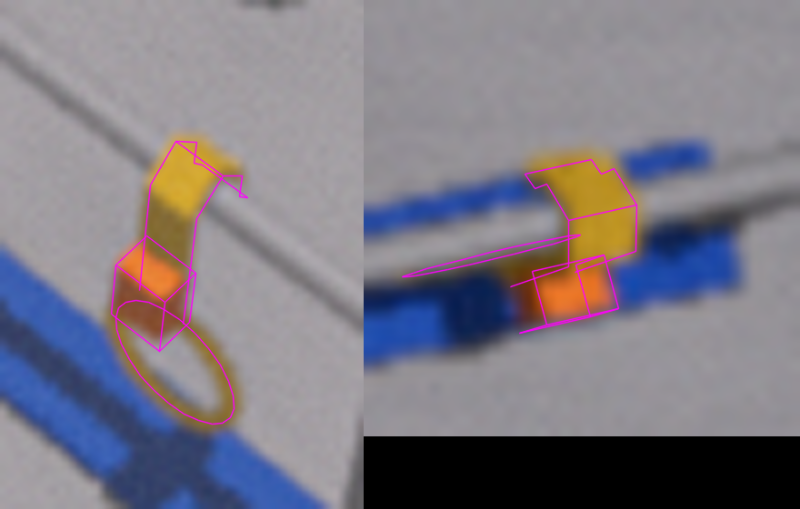

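```bash
cat >> h.py <<'E'
np.set_printoptions(precision=3,suppress=True)
def rot(yaw,th):
    y=np.array([np.cos(yaw)*np.sin(th),np.sin(yaw)*np.sin(th),-np.cos(th)]);z=np.array([-np.sin(yaw),np.cos(yaw),0])
    return np.column_stack([np.cross(y,z),y,z])
def rel(G,yaw,th,back=0):
    """move row for grip point at G (mm)"""
    s=manip.read_state();R0=R.from_rotvec(s['ee_rot']).as_matrix();R1=rot(yaw,th)
    tcp=np.array(G)+R1[:,1]*(18.8-back)
    d=R0.T@(tcp-s['ee_pos'])/10; a=R.from_matrix(R0.T@R1).as_rotvec()
    print('tcp',tcp,'row',np.round(d,2),np.round(a,3),'rows>=',max(np.linalg.norm(d)/6.25,np.linalg.norm(a)/.187))
def st():
    s=manip.read_state();Rm=R.from_rotvec(s['ee_rot']).as_matrix();y=Rm[:,1];z=Rm[:,2]
    print('t',round(s['clock'],2),'q',s['joint_pos'],'grip',s['ee_pos']-18.8*y,'yaw',round(np.arctan2(-z[0],z[1]),3),'zz',round(z[2],3),'th',round(np.arccos(-y[2]),3),'F',s['contact_force'],'w',round(s['gripper_width'],1))
E
python3 - <<'E'
from h import *
print([a for a in dir(manip) if a[0]!='_'])
st(); rel([420,200,400],-0.2,.3)
E
```

```text
['IKError', 'finish_job', 'get_image', 'grip_point_offset', 'read_state']
t 0.1 q [ 1.091  0.351  1.652  0.     1.139 -0.085] grip [211.344 507.417 199.66 ] yaw -0.395 zz -0.001 th 0.001 F [ 0.11  -0.325  0.732] w 93.0
tcp [425.445 198.896 382.04 ] row [ 31.63 -20.1  -20.26] [ 0.03  -0.193 -0.299] rows>= 6.816284714302476
```

>>> {"fn": "apply_moves", "kwargs": {
  "commands": [
    [1,0,-12,0,0,0,0],
    [1,0,-20,0,0,0,0],
    [1,8,-20,-5,0,-0.05,-0.1],
    [1,16,-20,-10,0.01,-0.1,-0.15],
    [1,24,-20,-15,0.02,-0.15,-0.22],
    [1,31.6,-20,-20,0.03,-0.19,-0.3],
    [1,31.6,-20,-20,0.03,-0.19,-0.3],
    [1,31.6,-20,-20,0.03,-0.19,-0.3],
    [1,31.6,-20,-20,0.03,-0.19,-0.3]
  ]
}}

```text
clock: 1.23
ee_pos: [427.4, 198.7, 381.5]
ee_rot: [-1.582, -0.075, -0.399]
contact_force: [-1.0, 0.0, -1.0]
gripper_width: 93.2
```

```bash
python3 - <<'E'
from h import *
st(); rel([453,-325,132],.22,.7,120);rel([400,-100,330],.1,.5)
E
```

```text
t 1.23 q [ 0.458 -0.077  1.698 -0.191  1.286 -0.873] grip [421.981 199.845 399.411] yaw -0.207 zz 0.001 th 0.301 F [-0.983  0.025 -0.967] w 93.2
tcp [ 389.377 -339.227  209.402] row [  1.9   18.56 -53.45] [ 0.205 -0.377 -0.392] rows>= 9.057130030882245
tcp [408.968 -99.1   313.501] row [  2.11   7.74 -29.53] [ 0.119 -0.283 -0.197] rows>= 4.896473451034107
```

>>> {"fn": "apply_moves", "kwargs": {
  "commands": [
    [1,0.5,1,-6,0.03,-0.06,-0.05],
    [1,1,2,-12,0.05,-0.12,-0.1],
    [1,1.5,4,-18,0.08,-0.18,-0.15],
    [1,2,7,-24,0.1,-0.24,-0.2],
    [1,2,9,-30,0.12,-0.28,-0.25],
    [1,2,12,-36,0.15,-0.31,-0.3],
    [1,2,14,-42,0.18,-0.34,-0.33],
    [1,2,16.5,-48,0.19,-0.36,-0.36],
    [1,1.9,18.5,-53.4,0.205,-0.377,-0.392],
    [1,1.9,18.5,-53.4,0.205,-0.377,-0.392],
    [1,1.9,18.5,-53.4,0.205,-0.377,-0.392],
    [1,1.9,18.5,-53.4,0.205,-0.377,-0.392]
  ]
}}

```text
clock: 2.72
ee_pos: [470.0, -223.2, 305.6]
ee_rot: [-1.453, -0.597, -0.364]
contact_force: [-0.3, 0.0, 0.9]
gripper_width: 93.1
```

```bash
python3 - <<'E'
from h import *
st(); rel([453,-325,132],.22,.7);rel([453,-325,132],.22,.7,120)
snap('side','side1');snap('top','top1');crop('side1',200,200,360,350,4,'d1')
E
```

```text
t 2.73 q [-0.843 -0.033  1.944  0.64   0.978 -2.867] grip [ 459.211 -225.085  320.893] yaw 0.158 zz 0.012 th 0.621 F [-0.328  0.007  0.856] w 93.1
tcp [ 464.819 -322.357  117.621] row [-12.56  13.99  -9.93] [ 0.029 -0.056 -0.078] rows>= 3.401680210385607
tcp [ 389.377 -339.227  209.402] row [-13.49   2.03 -10.3 ] [ 0.029 -0.056 -0.078] rows>= 2.735010614491817
```

View pics/d1.png

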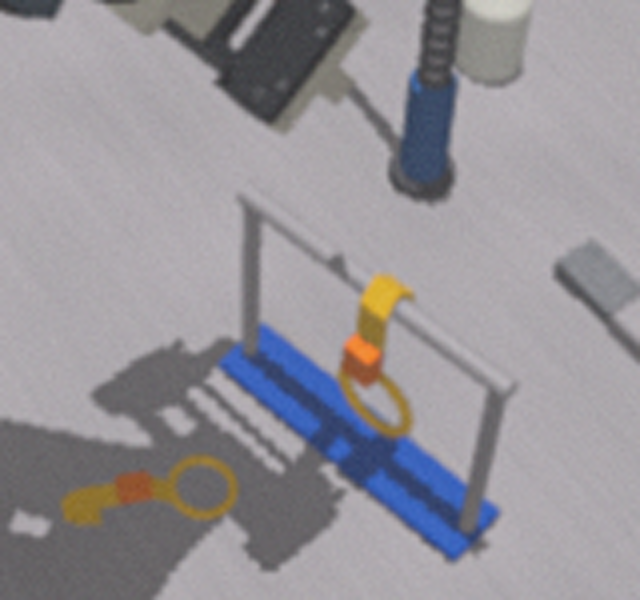

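View pics/top1.png

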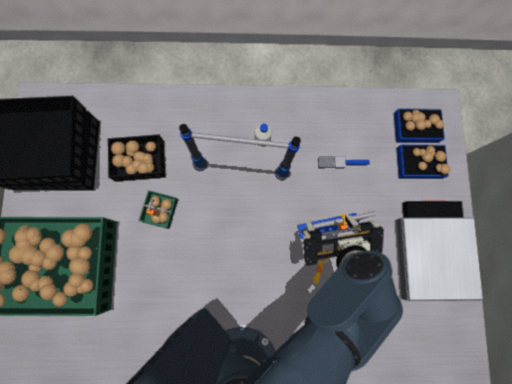

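>>> {"fn": "apply_moves", "kwargs": {
  "commands": [
    [1,0,0,0,0,0.18,0],
    [1,0,0,0,0,0.36,0],
    [1,0,0,0,0,0.54,0],
    [1,0,0,0,0,0.72,0],
    [1,0,0,0,0,0.9,0],
    [1,0,0,0,0,1.08,0],
    [1,-1,0,-1,0,1.26,0],
    [1,-2,0,-2,0,1.44,0],
    [1,-3,0,-3,0,1.62,0],
    [1,-4,0,-4,0,1.8,0],
    [1,-5,0,-5,0,1.98,0],
    [1,-6,0,-6,0,2.16,0],
    [1,-7,0,-7,0,2.34,0],
    [1,-8,0,-8,0,2.52,0],
    [1,-9,0,-9,0,2.7,0],
    [1,-10,0,-10,0,2.88,0],
    [1,-12,0,-10,0,3.0,0],
    [1,-13.5,2,-10.3,0,3.0,0],
    [1,-13.5,2,-10.3,0,3.0,0]
  ]
}}

```text
clock: 5.2
ee_pos: [388.5, -337.5, 208.6]
ee_rot: [0.308, 1.772, -1.737]
contact_force: [0.5, -0.2, -0.3]
gripper_width: 93.1
```

```bash
python3 - <<'E'
s=open('h.py').read()
s=s.replace("    return np.column_stack([np.cross(y,z),y,z])","    z=-z\n    return np.column_stack([np.cross(y,z),y,z])").replace("z=Rm[:,2]\n","z=-Rm[:,2]\n")
open('h.py','w').write(s)
from h import *
st(); rel([453,-325,132],.22,.7);rel([453,-325,132],.22,.7,120)
E
```

```text
t 5.2 q [-1.168  0.162  1.991  0.751  0.982 -0.322] grip [ 377.697 -339.483  223.935] yaw 0.274 zz -0.068 th 0.621 F [ 0.514 -0.211 -0.26 ] w 93.1
tcp [ 464.819 -322.357  117.621] row [-1.04 11.93 -0.02] [-0.021  0.084  0.08 ] rows>= 1.9164180948042882
tcp [ 389.377 -339.227  209.402] row [-0.07 -0.03  0.19] [-0.021  0.084  0.08 ] rows>= 0.6329630836894186
```

>>> {"fn": "apply_moves", "kwargs": {
  "commands": [
    [1,-0.07,0,0.19,-0.021,0.084,0.08],
    [1,-0.07,0,0.19,-0.021,0.084,0.08],
    [1,-0.3,3,0.1,-0.021,0.084,0.08],
    [1,-0.6,6,0.1,-0.021,0.084,0.08],
    [1,-0.6,6,0.1,-0.021,0.084,0.08],
    [1,-0.6,6,0.1,-0.021,0.084,0.08]
  ]
}}

```text
clock: 5.95
ee_pos: [428.3, -332.2, 165.6]
ee_rot: [0.44, 1.806, -1.673]
contact_force: [0.4, -1.0, -0.1]
gripper_width: 92.9
```

```bash
python3 - <<'E'
from h import *
st(); rel([453,-325,132],.22,.7)
snap('side','side2');snap('top','top2');crop('side2',230,200,350,320,5,'d2');crop('top2',290,190,390,290,6,'d3')
E
```

```text
t 5.95 q [-1.127  0.284  2.009  0.92   0.908 -0.392] grip [ 416.471 -334.777  179.956] yaw 0.221 zz -0.005 th 0.7 F [ 0.366 -1.037 -0.107] w 92.9
tcp [ 464.819 -322.357  117.621] row [ 0.2   6.1  -0.18] [-0.003  0.004  0.   ] rows>= 0.9771672952161131
```

View pics/d2.png

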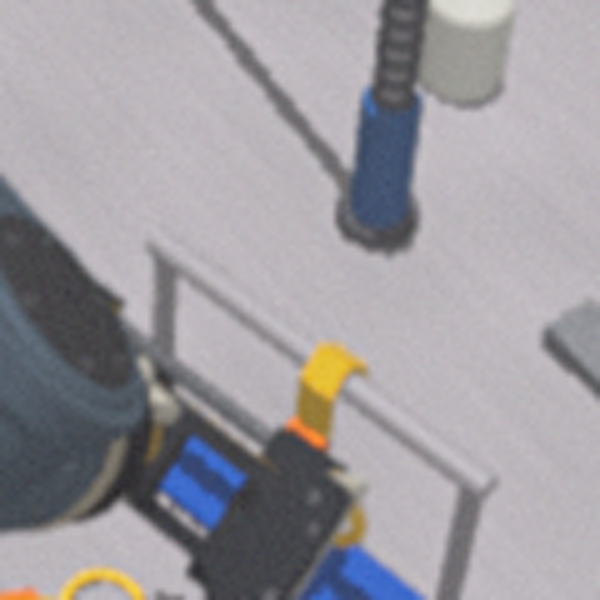

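View pics/d3.png

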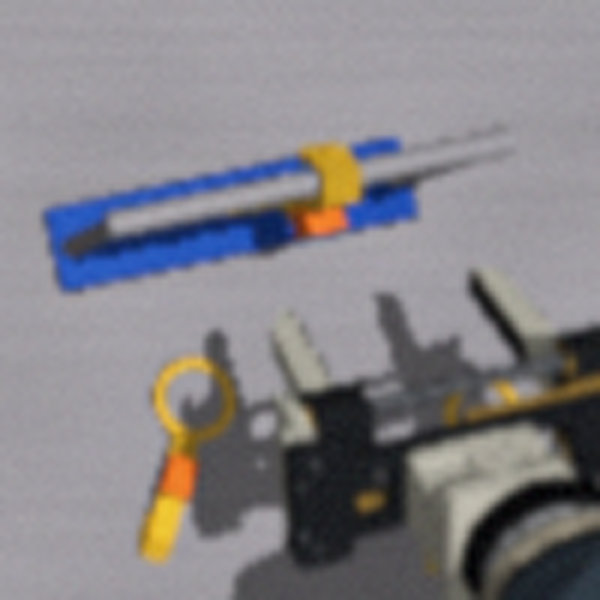

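```bash
python3 - <<'E'
from h import *
s=manip.read_state();Rm=R.from_rotvec(s['ee_rot']).as_matrix();t=s['ee_pos']
for P in (t,t+46*Rm[:,2],t-46*Rm[:,2],[464.8,-322.4,117.6],[453,-325,132]): print((proj('top2',P)[0]-[290,190])*6,(proj('side2',P)[0]-[230,200])*5)
E
```

```text
[349.224 261.276] [274.856 445.07 ]
[433.681 241.898] [349.11  501.661]
[264.169 280.763] [203.942 390.806]
[302.29  199.532] [316.055 450.349]
[315.155 218.951] [302.373 448.97 ]
```

```bash
python3 - <<'E'
from h import *
s=manip.read_state();Rm=R.from_rotvec(s['ee_rot']).as_matrix();t=s['ee_pos']
for fn,box,sc,o in (('top2',(325,205,395,275),8,'e1'),('side2',(250,250,320,320),8,'e2')):
    x0,y0,x1,y1=box
    im=cv2.resize(cv2.imread('pics/'+fn+'.png')[y0:y1,x0:x1],None,fx=sc,fy=sc,interpolation=cv2.INTER_CUBIC)
    for sg in(1,-1):
        for L in (0,-40,-65):
            q=[(proj(fn,t+sg*w*Rm[:,2]+L*Rm[:,1]+e*Rm[:,0])[0]-[x0,y0]+.5)*sc for w,e in((46,-7.5),(46,7.5),(64,7.5),(64,-7.5))]
            cv2.polylines(im,[np.round(q).astype(int).reshape(-1,1,2)],True,(255,0,255) if L==0 else (0,255,0),1,cv2.LINE_AA)
    cv2.imwrite('pics/'+o+'.png',im)
A=cv2.imread('pics/e1.png');B=cv2.imread('pics/e2.png');cv2.imwrite('pics/e3.png',cv2.resize(np.hstack([A,B]),None,fx=.71,fy=.71))
E
```

```text
(no output)
```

View pics/e3.png

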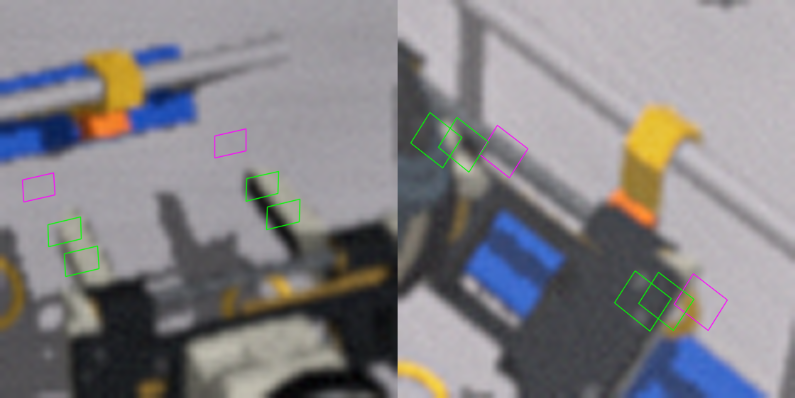

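```bash
python3 - <<'E'
from h import *
s=manip.read_state();st()
def go(fn,t,Rm,box,sc,o,W=46.5):
    x0,y0,x1,y1=box
    im=cv2.resize(cv2.imread('pics/'+fn+'.png')[y0:y1,x0:x1],None,fx=sc,fy=sc,interpolation=cv2.INTER_CUBIC)
    for sg in(1,-1):
        for L in (0,-40,-84):
            q=[(proj(fn,t+sg*w*Rm[:,2]+L*Rm[:,1]+e*Rm[:,0])[0]-[x0,y0]+.5)*sc for w,e in((W,-7.5),(W,7.5),(W+17.5,7.5),(W+17.5,-7.5))]
            cv2.polylines(im,[np.round(q).astype(int).reshape(-1,1,2)],True,(255,0,255) if L==0 else (0,255,0),1,cv2.LINE_AA)
    cv2.imwrite('pics/'+o+'.png',im);return im
Rs=R.from_rotvec([-1.55,.31,-.31]).as_matrix();t=np.array([211.3,507.4,180.9])
A=go('side0',t,Rs,(40,60,140,160),4,'x');B=go('top0',t,Rs,(0,260,100,360),4,'x')
Rs=R.from_rotvec([-1.453,-.597,-.364]).as_matrix();t=np.array([470,-223.2,305.6])
C=go('side1',t,Rs,(200,180,300,280),4,'x');D=go('top1',t,Rs,(290,190,390,290),4,'x')
cv2.imwrite('pics/e4.png',cv2.resize(np.vstack([np.hstack([A,B]),np.hstack([C,D])]),None,fx=.75,fy=.75))
E
```

```text
t 6.05 q [-1.128  0.284  2.009  0.921  0.908 -0.393] grip [ 416.295 -335.135  179.998] yaw 0.22 zz -0.005 th 0.7 F [ 0.301 -0.736 -0.41 ] w 92.8
```

View pics/e4.png

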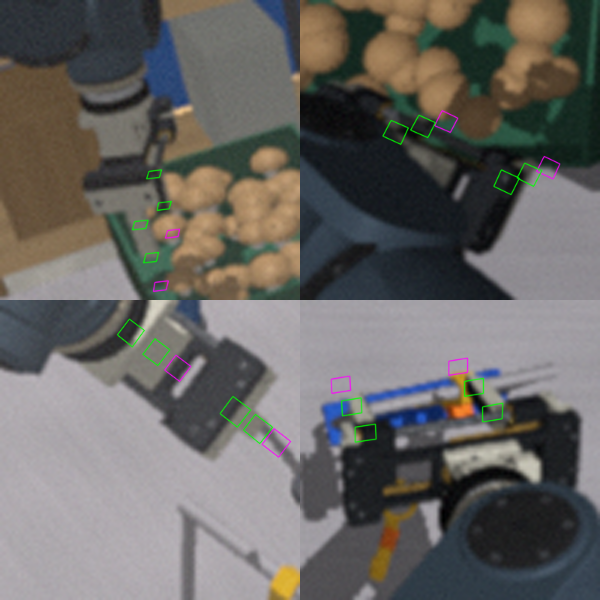

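```bash
python3 - <<'E'
from h import *
for fn in('side0','top0'): print(proj(fn,[[0,0,0],[0,0,60],[100,0,0],[211.3,507.4,181]]), load(fn)['k1'])
im=cv2.imread('pics/side0.png');c=im[180:350,0:180];cv2.imwrite('pics/e5.png',cv2.resize(c,None,fx=3.3,fy=3.3))
im=cv2.imread('pics/top0.png');c=im[250:384,0:300];cv2.imwrite('pics/e6.png',cv2.resize(c,None,fx=2.66,fy=2.66))
E
```

```text
[[ 91.234 307.35 ]
 [ 84.591 295.718]
 [123.76  291.852]
 [ 94.958 145.677]] -0.12485422234056377
[[240.537 366.201]
 [240.382 371.784]
 [240.751 334.59 ]
 [ 65.033 307.594]] -0.02196373026543875
```

View pics/e5.png

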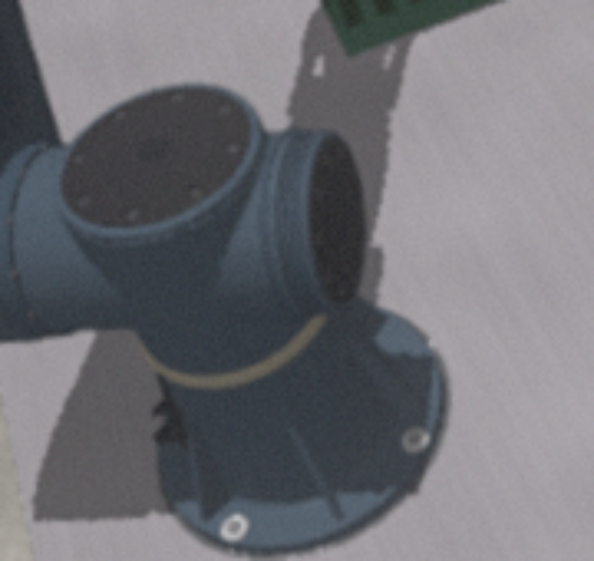

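View pics/e6.png

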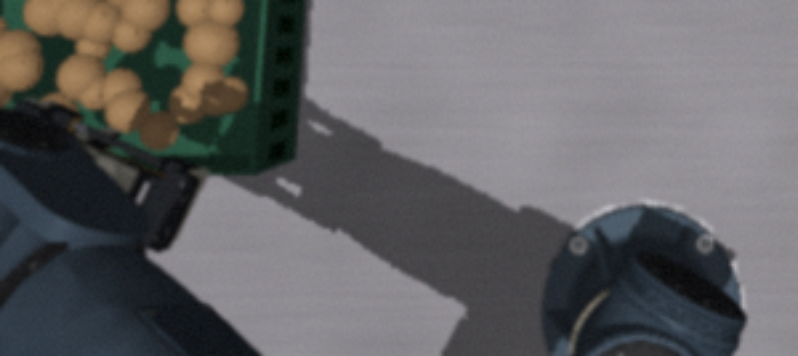

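```bash
python3 - <<'E'
from h import *
print(tri(('top2',369.8,235.2),('side2',301.2,294.7)))
print(tri(('top2',337.3,242.2),('side2',262.6,279.8)))
s=manip.read_state();Rm=R.from_rotvec(s['ee_rot']).as_matrix();t=s['ee_pos']
print(t+52*Rm[:,2],t-52*Rm[:,2],Rm)
x0,y0=240,240
cv2.imwrite('pics/e7.png',cv2.resize(cv2.imread('pics/side2.png')[240:330,240:330],None,fx=6.6,fy=6.6,interpolation=cv2.INTER_CUBIC))
cv2.imwrite('pics/e8.png',cv2.resize(cv2.imread('pics/top2.png')[205:295,320:400],None,fx=6.6,fy=6.6,interpolation=cv2.INTER_CUBIC))
E
```

```text
(array([ 424.348, -386.656,  211.509]), np.float64(9.551396157533944))
(array([ 396.583, -291.12 ,  181.367]), np.float64(9.101194889865127))
[ 439.494 -383.3    165.881] [ 416.771 -281.814  165.363] [[-0.745  0.63   0.218]
 [-0.17   0.137 -0.976]
 [-0.644 -0.765  0.005]]
```

View pics/e7.png

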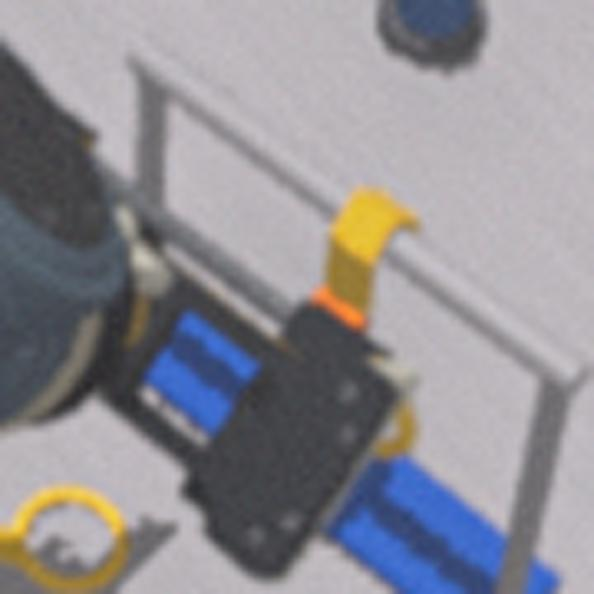

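View pics/e8.png

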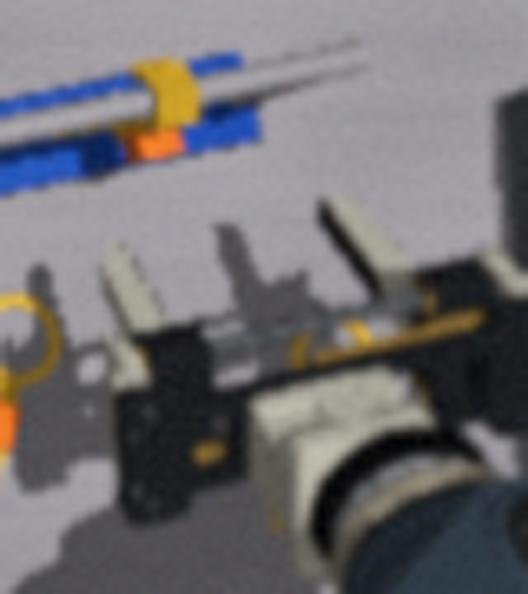

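>>> {"fn": "apply_moves", "kwargs": {
  "commands": [
    [1,0.1,2,-0.1,0,0,0],
    [1,0.1,4,-0.1,0,0,0],
    [1,0.2,6,-0.2,0,0,0],
    [1,0.2,6,-0.2,0,0,0],
    [1,0.2,6,-0.2,0,0,0]
  ]
}}

```text
clock: 6.68
ee_pos: [464.1, -322.4, 117.8]
ee_rot: [0.442, 1.807, -1.672]
contact_force: [1.2, 1.0, 0.9]
gripper_width: 93.0
```

```bash
python3 - <<'E'
from h import *
st()
snap('side','side3');snap('top','top3')
cv2.imwrite('pics/e7.png',cv2.resize(cv2.imread('pics/side3.png')[240:330,240:330],None,fx=6.6,fy=6.6,interpolation=cv2.INTER_CUBIC))
cv2.imwrite('pics/e8.png',cv2.resize(cv2.imread('pics/top3.png')[195:285,310:400],None,fx=6.6,fy=6.6,interpolation=cv2.INTER_CUBIC))
E
```

```text
t 6.67 q [-1.045  0.39   2.013  1.028  0.799 -0.467] grip [ 452.25  -324.956  132.139] yaw 0.22 zz -0.003 th 0.7 F [1.153 1.045 0.91 ] w 93.0
```

View pics/e7.png

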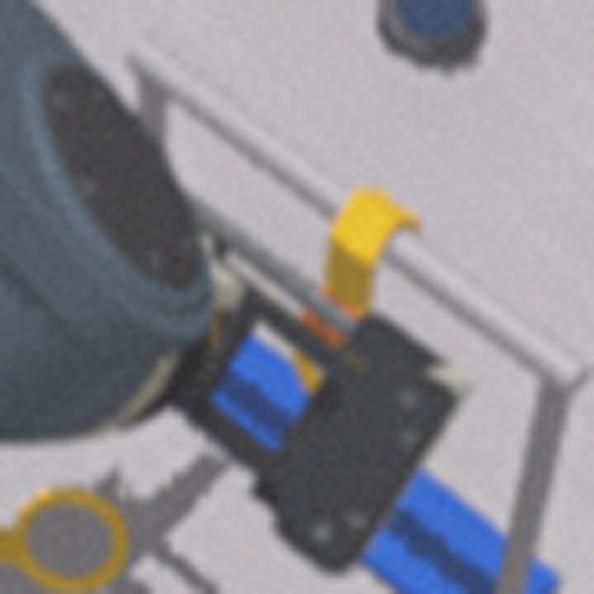

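View pics/e8.png

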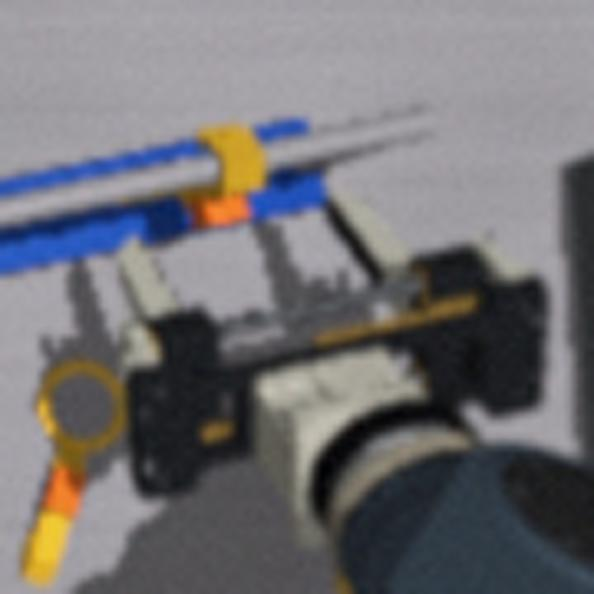

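```bash
cat > g.py <<'E'
from h import *
def box(fn,crop_,sc,o,dL=0,t=None,Rm=None):
    s=manip.read_state()
    if t is None: Rm=R.from_rotvec(s['ee_rot']).as_matrix();t=s['ee_pos']
    w=s['gripper_width']/2
    x0,y0,x1,y1=crop_
    im=cv2.resize(cv2.imread('pics/'+fn+'.png')[y0:y1,x0:x1],None,fx=sc,fy=sc,interpolation=cv2.INTER_CUBIC)
    def B(l0,l1,e,z0,z1,col):
        c=np.array([[ (e0*e),l,z] for l in(l0,l1) for e0 in(-1,1) for z in(z0,z1)])
        q=np.round((proj(fn,t+(c+[0,dL,0])@Rm.T)-[x0,y0]+.5)*sc).astype(int)
        for i in range(8):
            for j in range(i):
                if bin(i^j).count('1')==1: cv2.line(im,tuple(map(int,q[i])),tuple(map(int,q[j])),col,1,cv2.LINE_AA)
    B(-120,-84,37.5,-94,94,(0,255,0))
    for g in(1,-1): B(-84,0,7.5,g*w,g*(w+17.5),(255,0,255))
    cv2.imwrite('pics/'+o+'.png',im)
E
python3 - <<'E'
from g import *
box('side3',(230,230,330,330),6,'f1');box('top3',(310,195,410,285),6,'f2')
E
```

```text
(no output)
```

View pics/f1.png

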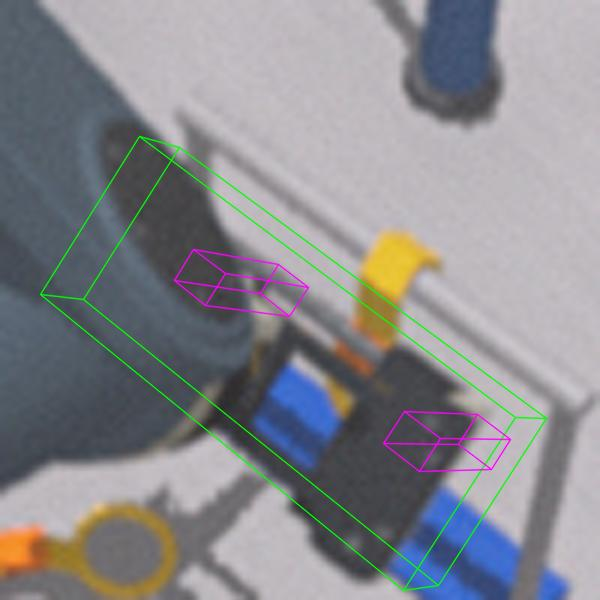

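View pics/f2.png

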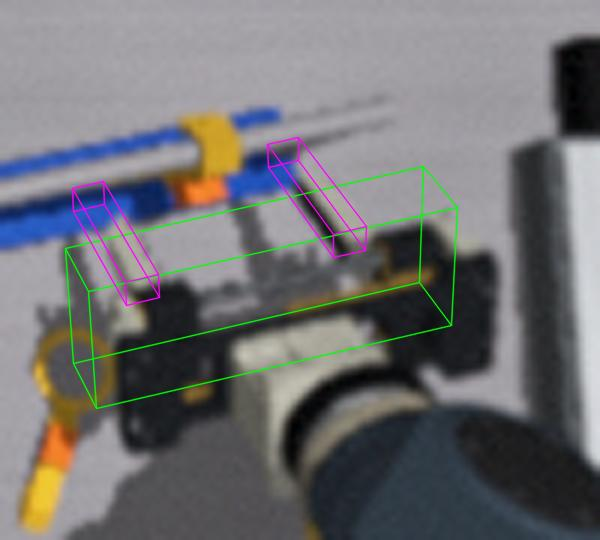

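```bash
python3 - <<'E'
from g import *
Rs=R.from_rotvec([-1.55,.31,-.31]).as_matrix();t=np.array([211.3,507.4,180.9])
box('side0',(50,70,130,160),6.6,'f1',0,t,Rs);box('top0',(20,270,120,360),6,'f2',0,t,Rs)
A=cv2.imread('pics/f1.png');B=cv2.imread('pics/f2.png');h=594;B=np.pad(B,((0,A.shape[0]-B.shape[0]),(0,0),(0,0)))
M=np.hstack([A,B]);cv2.imwrite('pics/f3.png',cv2.resize(M,None,fx=.7,fy=.7))
E
```

```text
(no output)
```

View pics/f3.png

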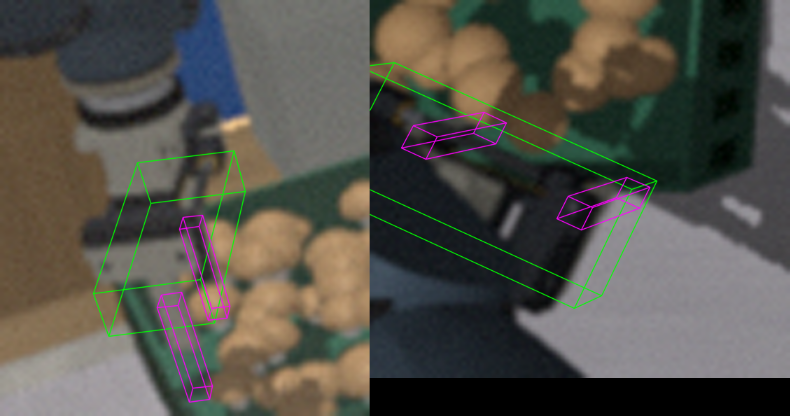

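```bash
python3 - <<'E'
from h import *
s=manip.read_state();Rm=R.from_rotvec(s['ee_rot']).as_matrix();t=s['ee_pos']
print(t+55*Rm[:,2])
p,e=tri(('top3',361.5,224.5),('side3',310.5,297.6));print(p,e,Rm.T@(p-t))
cv2.imwrite('pics/e7.png',cv2.resize(cv2.imread('pics/side3.png')[270:330,270:330],None,fx=10,fy=10,interpolation=cv2.INTER_CUBIC))
cv2.imwrite('pics/e8.png',cv2.resize(cv2.imread('pics/top3.png')[210:270,310:390],None,fx=10,fy=10,interpolation=cv2.INTER_CUBIC))
E
```

```text
[ 476.038 -376.243  118.192]
[ 461.712 -380.948  159.136] 10.671784236407415 [-14.917 -40.971  56.629]
```

View pics/e7.png

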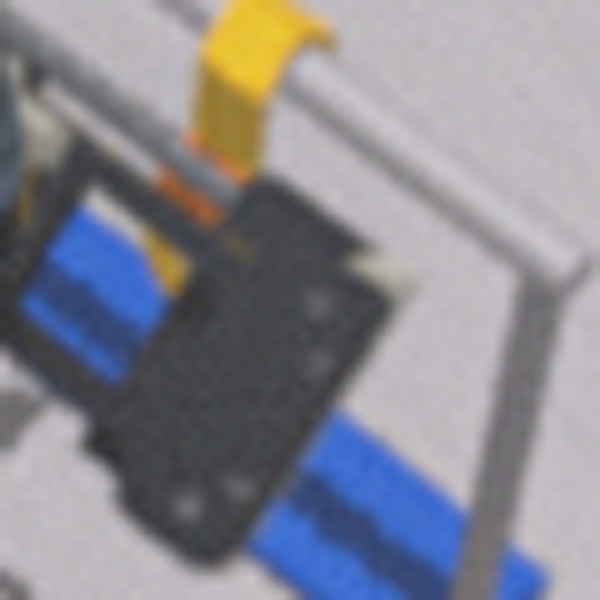

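View pics/e8.png

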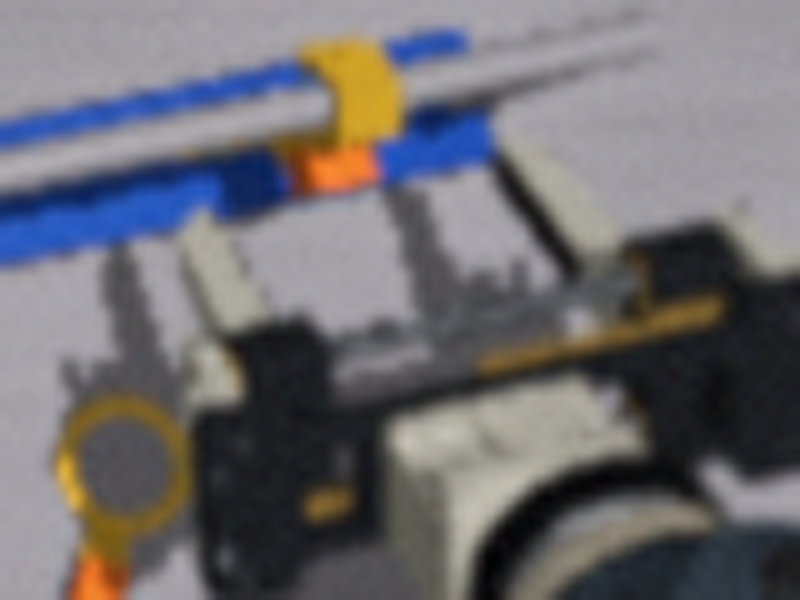

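```bash
python3 - <<'E'
from h import *
print('hanger shadow', plane('top0',290+364/8,195+266/8,2,10), 'side',plane('side0',240+256/5,230+425/5,2,10))
print('finger shadows',plane('top3',322,234.5,2,0),plane('top3',350,229,2,0))
print('light bar: bases', plane('top0',200.4,163.3,2,0))
# shadow bar end of rest: 
for a in ((120,297),(380,512)): print(plane('side0',240+a[0]/5,230+a[1]/5,2,10))
print('tip rays at z'); 
for z in (100,118,130,145,160): print(z,plane('top3',330,231.2,2,z),plane('top3',361,223.5,2,z))
E
```

```text
hanger shadow [ 457.521 -333.372   10.   ] side [ 460.773 -330.661   10.   ]
finger shadows [ 436.05  -286.472    0.   ] [ 455.757 -388.361    0.   ]
light bar: bases [693.718 151.747   0.   ]
[ 445.869 -220.983   10.   ]
[ 483.651 -409.083   10.   ]
tip rays at z
100 [ 440.276 -291.514  100.   ] [ 465.855 -396.333  100.   ]
118 [ 438.92  -287.165  118.   ] [ 464.107 -390.376  118.   ]
130 [ 438.016 -284.266  130.   ] [ 462.942 -386.406  130.   ]
145 [ 436.887 -280.641  145.   ] [ 461.485 -381.442  145.   ]
160 [ 435.757 -277.017  160.   ] [ 460.029 -376.478  160.   ]
```

>>> {"fn": "apply_moves", "kwargs": {
  "commands": [
    [-0.3,0,0,0,0,0,0],
    [-0.3,0,0,0,0,0,0],
    [-0.3,0,0,0,0,0,0],
    [-0.3,0,0,0,0,0,0]
  ],
  "grip_force": 5
}}

```text
clock: 7.28
ee_pos: [464.1, -322.1, 117.4]
ee_rot: [0.442, 1.807, -1.672]
contact_force: [0.8, 0.5, 0.4]
gripper_width: 57.8
```

```bash
python3 - <<'E'
from h import *
st()
snap('side','side4');snap('top','top4')
a=cv2.resize(cv2.imread('pics/side4.png')[260:320,260:320],None,fx=6.6,fy=6.6,interpolation=cv2.INTER_CUBIC)
b=cv2.resize(cv2.imread('pics/top4.png')[210:270,320:380],None,fx=6.6,fy=6.6,interpolation=cv2.INTER_CUBIC)
cv2.imwrite('pics/e9.png',np.hstack([a,b]))
E
```

```text
t 7.28 q [-1.045  0.39   2.013  1.029  0.799 -0.468] grip [ 452.262 -324.717  131.731] yaw 0.22 zz -0.003 th 0.7 F [0.819 0.473 0.448] w 57.8
```

View pics/e9.png

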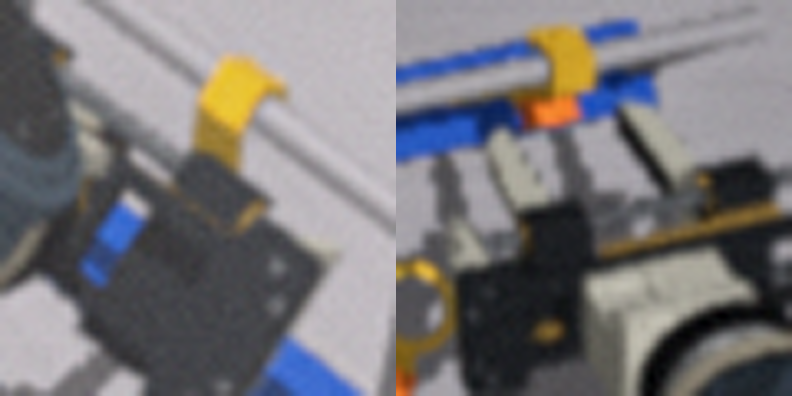

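>>> {"fn": "apply_moves", "kwargs": {
  "commands": [
    [-0.3,0,0.7,0,0,0,0],
    [-0.3,0,1.4,0,0,0,0],
    [-0.3,0,1.4,0,0,0,0]
  ],
  "grip_force": 5
}}

```text
clock: 7.75
ee_pos: [473.1, -319.7, 106.0]
ee_rot: [0.442, 1.809, -1.671]
contact_force: [-0.2, -0.3, 0.4]
gripper_width: 32.7
```

```bash
cat > look.py <<'E'
from h import *
import sys
n=sys.argv[1];a4=list(map(int,sys.argv[2].split(',')));b4=list(map(int,sys.argv[3].split(',')));k=float(sys.argv[4])
st();snap('side','side'+n);snap('top','top'+n)
f=lambda fn,c:cv2.resize(cv2.imread('pics/'+fn+'.png')[c[1]:c[3],c[0]:c[2]],None,fx=k,fy=k,interpolation=cv2.INTER_CUBIC)
A=f('side'+n,a4);B=f('top'+n,b4);h=max(len(A),len(B));p=lambda I:np.pad(I,((0,h-len(I)),(0,0),(0,0)))
M=np.hstack([p(A),p(B)]);q=min(1,800/M.shape[1],600/h);print(M.shape,q);cv2.imwrite('pics/look%s.png'%n,cv2.resize(M,None,fx=q,fy=q))
E
python3 look.py 5 260,260,320,320 320,210,380,270 6.6
```

```text
t 7.75 q [-1.025  0.417  2.01   1.056  0.776 -0.486] grip [ 461.291 -322.323  120.359] yaw 0.221 zz -0.002 th 0.7 F [-0.228 -0.331  0.362] w 32.7
(396, 792, 3) 1
```

View pics/look5.png

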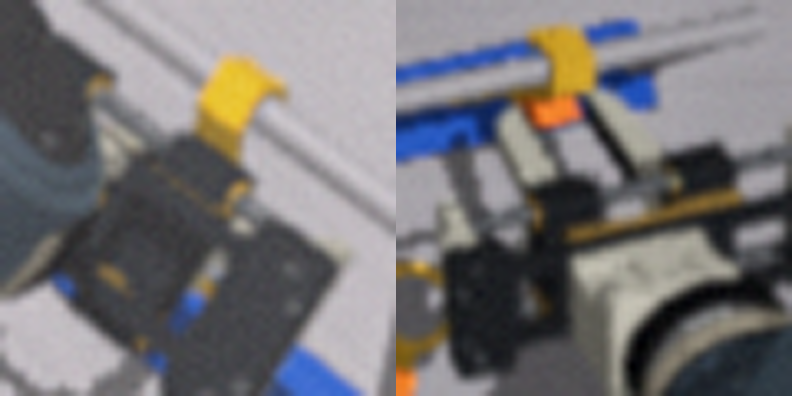

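>>> {"fn": "apply_moves", "kwargs": {
  "commands": [
    [-0.3,0,0.6,0,0,0,0],
    [-0.3,0,1.2,0,0,0,0],
    [-0.3,0,1.2,0,0,0,0]
  ],
  "grip_force": 5
}}

```text
clock: 8.22
ee_pos: [480.6, -318.2, 97.0]
ee_rot: [0.442, 1.808, -1.672]
contact_force: [-0.1, -0.4, 0.4]
gripper_width: 32.5
```

```bash
python3 look.py 6 260,260,320,320 320,210,380,270 6.6
```

```text
t 8.22 q [-1.009  0.439  2.006  1.08   0.758 -0.502] grip [ 468.782 -320.798  111.375] yaw 0.221 zz -0.002 th 0.7 F [-0.056 -0.422  0.428] w 32.5
(396, 792, 3) 1
```

View pics/look6.png

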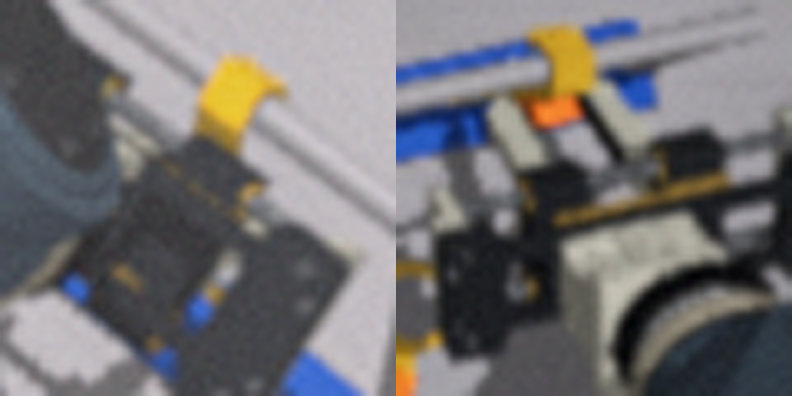

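>>> {"fn": "apply_moves", "kwargs": {
  "commands": [
    [-1,0,0,0,0,0,0],
    [-1,0,0,0,0,0,0],
    [-1,0,0,0,0,0,0],
    [-1,0,0,0,0,0,0]
  ],
  "grip_force": 20
}}

```text
clock: 8.82
ee_pos: [480.5, -318.5, 97.5]
ee_rot: [0.442, 1.807, -1.672]
contact_force: [-0.5, 0.6, 1.0]
gripper_width: 22.2
```

```bash
python3 look.py 7 260,260,320,320 320,210,380,270 6.6
```

```text
t 8.82 q [-1.01   0.438  2.006  1.08   0.759 -0.502] grip [ 468.653 -321.125  111.902] yaw 0.22 zz -0.003 th 0.7 F [-0.457  0.641  0.971] w 22.2
(396, 792, 3) 1
```

View pics/look7.png

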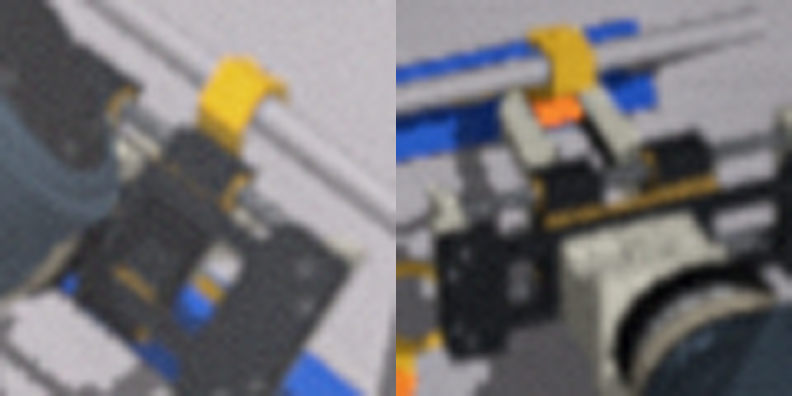

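```bash
cat >> h.py <<'E'
def wd(*D):
    s=manip.read_state();R0=R.from_rotvec(s['ee_rot']).as_matrix()
    for d in D: print(d,'->',np.round(R0.T@np.array(d,float)/10,2))
def favg(n=12):
    f=[]
    for i in range(n): manip.get_image('top'); f.append(manip.read_state()['contact_force'])
    f=np.array(f);print('F avg',f.mean(0),'sd',f.std(0));return f.mean(0)
E
python3 - <<'E'
from h import *
favg(10)
c,s_=np.cos(.22),np.sin(.22)
wd((0,0,36),(-60*c,-60*s_,36),(-60*c,-60*s_,150))
E
```

```text
F avg [-0.797  0.237  1.296] sd [0.592 0.238 0.253]
(0, 0, 36) -> [-2.32 -2.75  0.01]
(np.float64(-58.55384695983633), np.float64(-13.09377738485216), 36) -> [ 2.27 -6.62  0.01]
(np.float64(-58.55384695983633), np.float64(-13.09377738485216), 150) -> [ -5.08 -15.34   0.04]
```

>>> {"fn": "apply_moves", "kwargs": {
  "commands": [
    [-1,-0.6,-0.7,0,0,0,0],
    [-1,-1.2,-1.4,0,0,0,0],
    [-1,-1.8,-2.1,0,0,0,0],
    [-1,-2.3,-2.75,0,0,0,0],
    [-1,-2.3,-2.75,0,0,0,0],
    [-1,-2.3,-2.75,0,0,0,0]
  ],
  "grip_force": 25
}}

```text
clock: 10.18
ee_pos: [480.2, -318.3, 133.1]
ee_rot: [0.442, 1.808, -1.672]
contact_force: [-0.5, -0.4, -1.5]
gripper_width: 22.0
```

```bash
python3 look.py 8 250,250,320,320 320,200,380,270 6
```

```text
t 10.18 q [-1.01   0.371  1.988  1.004  0.802 -0.397] grip [ 468.411 -320.916  147.512] yaw 0.22 zz -0.003 th 0.7 F [-0.47  -0.416 -1.452] w 22.0
(420, 780, 3) 1
```

View pics/look8.png

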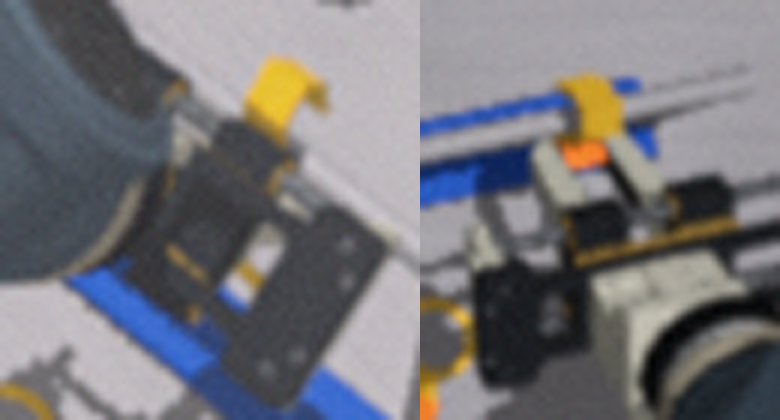

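>>> {"fn": "apply_moves", "kwargs": {
  "commands": [
    [-1,1.2,-1,0,0,0,0],
    [-1,2.4,-2,0,0,0,0],
    [-1,3.6,-3,0,0,0,0],
    [-1,4.6,-3.9,0,0,0,0],
    [-1,4.0,-4.6,0,0,0,0],
    [-1,2.7,-6.2,0,0,0,0],
    [-1,0,-9.3,0,0,0,0],
    [-1,-2.7,-12.6,0,0,0,0],
    [-1,-5.4,-15.8,0,0,0,0],
    [-1,-5.4,-15.8,0,0,0,0]
  ]
}}

```text
clock: 11.52
ee_pos: [421.8, -332.0, 292.3]
ee_rot: [0.442, 1.801, -1.675]
contact_force: [1.1, 0.0, -2.4]
gripper_width: 21.9
```

```bash
cat >> h.py <<'E'
def rz(a): return R.from_euler('z',a).as_matrix()
BAR=np.array([675.7,4.6,320.]);BY=-.11
def hangto(dx,dy,dz,th=.7,off=26):
    seat=BAR+rz(BY)@np.array([dx,dy,dz]); blk=seat+rz(BY)@np.array([-18,0,-47]); print('block',blk)
    rel(blk,BY,th,-off)
E
python3 - <<'E'
from h import *
st();hangto(-120,0,60);hangto(-120,-60,60)
E
```

```text
t 11.53 q [-1.14   0.098  1.881  0.773  1.124 -0.127] grip [ 409.963 -334.49   306.7  ] yaw 0.22 zz -0.009 th 0.702 F [ 1.103  0.    -2.391] w 21.9
block [538.534  19.749 333.   ]
tcp [567.221  16.581 298.735] row [-17.25  13.38 -30.82] [ 0.206  0.258 -0.003] rows>= 6.043246438792239
block [531.947 -39.888 333.   ]
tcp [560.634 -43.056 298.735] row [-15.73  12.16 -25.15] [ 0.206  0.258 -0.003] rows>= 5.129295396912313
```

>>> {"fn": "apply_moves", "kwargs": {
  "commands": [
    [-1,-2,1.6,-4,0.03,0.03,0],
    [-1,-4,3.2,-8,0.06,0.07,0],
    [-1,-6,4.8,-12,0.08,0.1,0],
    [-1,-8.4,6.5,-16,0.1,0.13,0],
    [-1,-10.8,8.4,-20,0.13,0.17,0],
    [-1,-13,10.1,-24,0.16,0.2,0],
    [-1,-15.2,11.8,-28,0.19,0.24,0],
    [-1,-17.2,13.4,-30.8,0.206,0.258,0],
    [-1,-17.2,13.4,-30.8,0.206,0.258,0],
    [-1,-17.2,13.4,-30.8,0.206,0.258,0]
  ]
}}

```text
clock: 12.78
ee_pos: [566.3, 19.1, 295.0]
ee_rot: [0.773, 1.819, -1.88]
contact_force: [-0.2, -1.2, -1.2]
gripper_width: 21.5
```

```bash
python3 look.py 9 200,80,340,260 180,100,320,240 3.3; python3 - <<'E'
from h import *
hangto(-120,0,60);hangto(-50,0,40)
E
```

```text
t 12.78 q [-0.02  -0.046  2.02  -0.113  0.474  1.741] grip [554.26   20.291 309.414] yaw -0.107 zz 0.006 th 0.698 F [-0.167 -1.236 -1.175] w 21.5
(594, 924, 3) 0.8658008658008658
block [538.534  19.749 333.   ]
tcp [567.221  16.581 298.735] row [-0.34 -0.18  0.05] [ 0.005 -0.002  0.003] rows>= 0.06233731281759096
block [608.111  12.065 313.   ]
tcp [636.798   8.897 278.735] row [-4.42  5.85  0.07] [ 0.005 -0.002  0.003] rows>= 1.1733384258873618
```

View pics/look9.png

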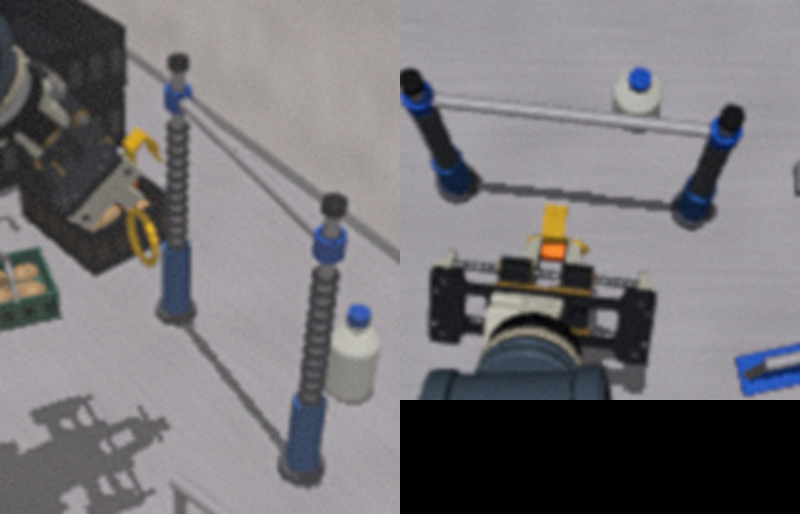

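```bash
cat > hov.py <<'E'
from ov import *
import sys
n=sys.argv[1]; off=float(sys.argv[2]) if len(sys.argv)>2 else 44.8
H2=[p.copy() for p in HG]
for p in H2[:5]: p[:,0]+=4
s=manip.read_state();Rm=R.from_rotvec(s['ee_rot']).as_matrix();y=Rm[:,1];z=-Rm[:,2]
yaw=np.arctan2(-z[0],z[1]);th=np.arccos(-y[2]);b=s['ee_pos']-off*y
T=np.eye(4);T[:3,:3]=rz(yaw)@R.from_euler('y',-(th-.7)).as_matrix() ;T[:3,3]=b-T[:3,:3]@[-6,0,0]
print('hanger origin',T[:3,3],'seat in bar frame',rz(-BY)@((T[:3,:3]@[12,0,47]+T[:3,3])-BAR))
M=[(H2,T,(255,0,255)),([np.array([(0,-145,0),(0,145,0)])],Tm(*BAR,BY),(0,255,0))]
out=[]
for fn,sc in(('side',7),('top',7)):
    u,v=proj(fn+n,T[:3,3])[0]; x0,y0=int(u)-28,int(v)-40
    overlay(fn+n,'o',M,(max(x0,0),max(y0,0),x0+56,y0+80),sc); out.append(cv2.imread('pics/o.png'))
h=max(map(len,out));cv2.imwrite('pics/hov%s.png'%n,np.hstack([np.pad(o,((0,h-len(o)),(0,0),(0,0))) for o in out]))
E
python3 hov.py 9
```

```text
hanger origin [543.16   19.546 329.487] seat in bar frame [-121.261    0.326   56.457]
```

View pics/hov9.png

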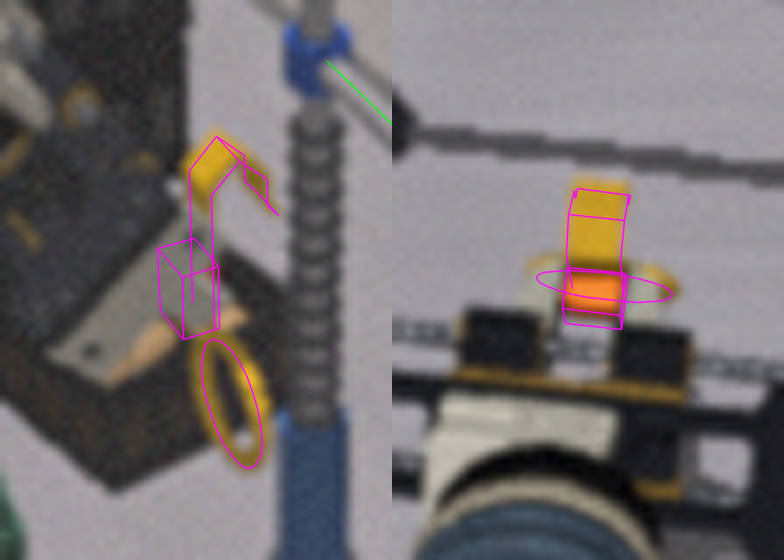

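```bash
python3 - <<'E'
from h import *
hangto(-50,0,42);hangto(-2.5,0,42)
E
```

```text
block [608.111  12.065 315.   ]
tcp [636.798   8.897 280.735] row [-4.55  5.7   0.07] [ 0.005 -0.002  0.003] rows>= 1.1665861240139968
block [655.324   6.85  315.   ]
tcp [684.01    3.682 280.735] row [-8.19  8.75  0.08] [ 0.005 -0.002  0.003] rows>= 1.9174501097851624
```

>>> {"fn": "apply_moves", "kwargs": {
  "commands": [
    [-1,-1.5,1.9,0,0,0,0],
    [-1,-3,3.8,0,0,0,0],
    [-1,-4.55,5.7,0.07,0.005,-0.002,0.003],
    [-1,-4.55,5.7,0.07,0.005,-0.002,0.003],
    [-1,-5.8,6.7,0.07,0.005,-0.002,0.003],
    [-1,-7,7.75,0.07,0.005,-0.002,0.003],
    [-1,-8.2,8.75,0.08,0.005,-0.002,0.003],
    [-1,-8.2,8.75,0.08,0.005,-0.002,0.003],
    [-1,-8.2,8.75,0.08,0.005,-0.002,0.003],
    [-1,-8.2,8.75,0.08,0.005,-0.002,0.003]
  ]
}}

```text
clock: 14.12
ee_pos: [684.9, 3.2, 282.3]
ee_rot: [0.78, 1.81, -1.884]
contact_force: [-2.0, -0.3, -2.2]
gripper_width: 21.6
```

```bash
python3 look.py 10 200,80,340,260 180,100,320,240 3.3; python3 hov.py 10
```

```text
t 14.12 q [-0.043  0.2    1.786 -0.099  0.456  1.713] grip [672.848   4.542 296.601] yaw -0.111 zz 0.001 th 0.703 F [-1.981 -0.347 -2.184] w 21.6
(594, 924, 3) 0.8658008658008658
hanger origin [662.031   5.744 316.507] seat in bar frame [-1.847 -0.381 43.541]
```

View pics/hov10.png

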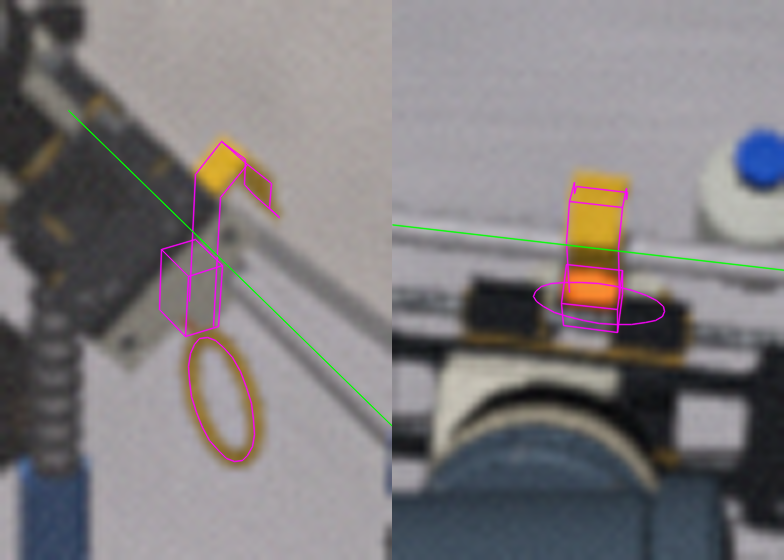

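```bash
python3 - <<'E'
from h import *
wd((0,0,-10))
favg(6)
E
```

```text
(0, 0, -10) -> [0.65 0.76 0.  ]
F avg [-1.119 -0.579 -2.112] sd [0.698 0.59  0.329]
```

>>> {"fn": "apply_moves", "kwargs": {
  "commands": [
    [-1,0.5,0.6,0,0,0,0],
    [-1,1,1.2,0,0,0,0],
    [-1,1.5,1.75,0,0,0,0],
    [-1,2.1,2.4,0,0,0,0],
    [-1,2.1,2.4,0,0,0,0],
    [-1,2.1,2.4,0,0,0,0]
  ]
}}

```text
clock: 15.28
ee_pos: [684.4, 3.3, 250.6]
ee_rot: [0.781, 1.81, -1.884]
contact_force: [0.7, 1.0, -1.5]
gripper_width: 21.9
```

```bash
python3 look.py 11 200,80,340,260 180,100,320,240 3.3; python3 hov.py 11; python3 -c "
from h import *
favg(8)"
```

```text
t 15.28 q [-0.043  0.235  1.826 -0.118  0.381  1.733] grip [672.359   4.64  264.916] yaw -0.111 zz 0.001 th 0.703 F [ 0.726  1.012 -1.52 ] w 21.9
(594, 924, 3) 0.8658008658008658
hanger origin [661.615   5.81  284.931] seat in bar frame [-2.291 -0.361 11.971]
F avg [ 0.337  0.097 -1.203] sd [0.395 0.529 0.391]
```

View pics/hov11.png

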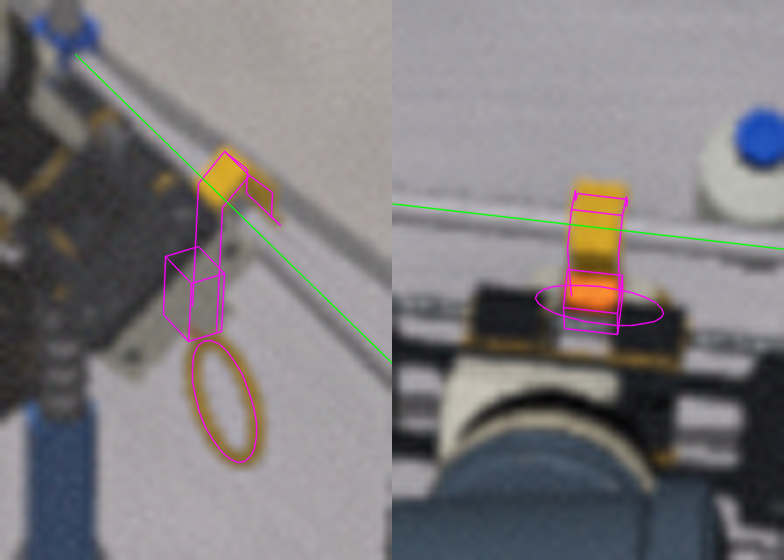

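```bash
cat > zm.py <<'E'
from h import *
import sys
fn=sys.argv[1];x0,y0,x1,y1=map(int,sys.argv[2].split(','))
k=min(800/(x1-x0),600/(y1-y0))
crop(fn,x0,y0,x1,y1,k,'z_'+fn);print(k)
E
python3 zm.py side11 250,100,300,137
```

```text
16.0
```

View pics/z_side11.png

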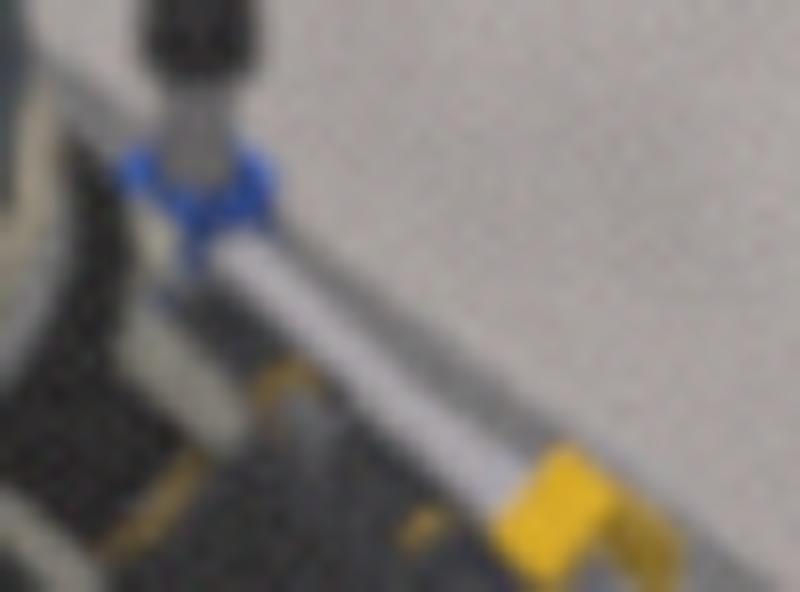

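```bash
python3 zm.py side11 265,115,325,160
```

```text
13.333333333333334
```

View pics/z_side11.png

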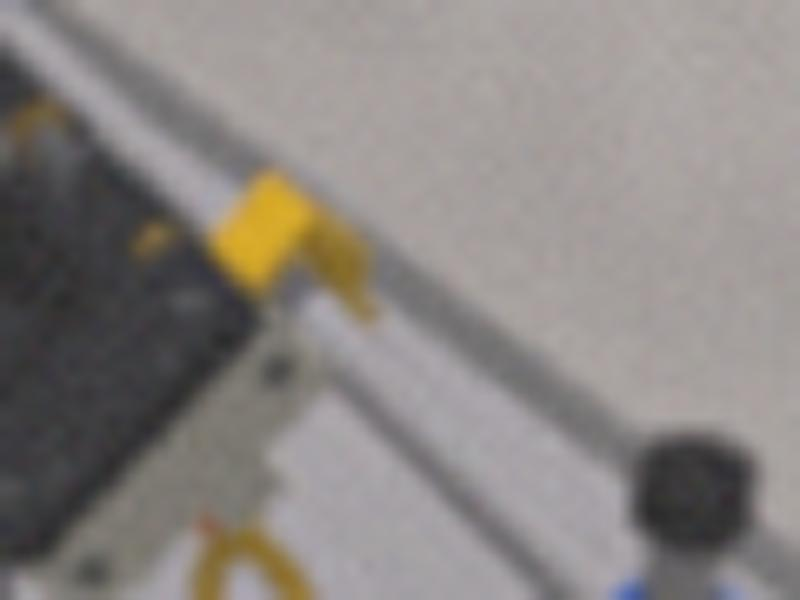

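```bash
cat >> h.py <<'E'
def collar(f,roi=(300,155,335,178)):
    x0,y0,x1,y1=roi; a=f[y0:y1,x0:x1].astype(float); w=np.clip(a[...,2]-a[...,0]-25,0,None)
    yy,xx=np.mgrid[y0:y1,x0:x1]; return np.array([(w*xx).sum(),(w*yy).sum()])/w.sum()
def sink(n=4):
    v=[];F=[]
    for i in range(n): v.append(collar(manip.get_image('side')['frame']));F.append(manip.read_state()['contact_force'])
    v=np.array(v);print('collar',v.mean(0),'sd',v.std(0),'F',np.mean(F,0),'t',manip.read_state()['clock']);return v.mean(0)
E
python3 - <<'E'
from h import *
for n in (0,1,2,3,9,10,11): print(n,collar(load('side%d'%n)['f']))
p=proj('side11',[659.2,-144.5,320])[0];print(p,(proj('side11',[659.2,-144.5,310])[0]-p)/10)
wd((0,0,-10))
E
python3 zm.py side11 285,140,345,185
```

```text
0 [314.673 164.939]
1 [314.691 164.974]
2 [314.705 164.982]
3 [314.725 165.015]
9 [314.699 164.94 ]
10 [314.704 164.947]
11 [314.672 164.956]
[315.221 164.853] [-0.037  0.295]
(0, 0, -10) -> [0.65 0.76 0.  ]
13.333333333333334
```

View pics/z_side11.png

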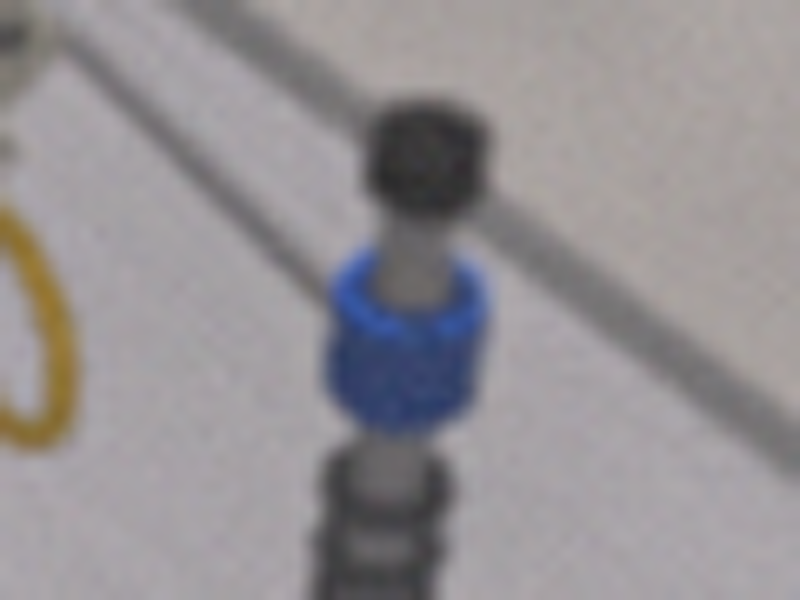

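>>> {"fn": "apply_moves", "kwargs": {
  "commands": [
    [-1,0.16,0.19,0,0,0,0],
    [-1,0.33,0.38,0,0,0,0],
    [-1,0.5,0.57,0,0,0,0],
    [-1,0.65,0.76,0,0,0,0],
    [-1,0.65,0.76,0,0,0,0],
    [-1,0.65,0.76,0,0,0,0]
  ]
}}

```text
clock: 16.52
ee_pos: [684.3, 3.3, 240.4]
ee_rot: [0.781, 1.81, -1.884]
contact_force: [0.5, 0.5, -1.2]
gripper_width: 21.8
```

```bash
python3 - <<'E'
from h import *
st();print((sink(3)[1]-164.955)/.295)
E
```

```text
t 16.52 q [-0.043  0.247  1.837 -0.125  0.358  1.741] grip [672.205   4.658 254.76 ] yaw -0.112 zz 0.001 th 0.703 F [ 0.477  0.522 -1.186] w 21.8
collar [314.677 164.97 ] sd [0.008 0.005] F [-0.256  0.393 -1.277] t 16.675
0.05252332749204609
```

Nothing yet; lower 5 mm more.

>>> {"fn": "apply_moves", "kwargs": {
  "commands": [
    [-1,0.16,0.19,0,0,0,0],
    [-1,0.33,0.38,0,0,0,0],
    [-1,0.33,0.38,0,0,0,0],
    [-1,0.33,0.38,0,0,0,0]
  ]
}}

```text
clock: 17.18
ee_pos: [684.3, 3.3, 235.4]
ee_rot: [0.781, 1.81, -1.884]
contact_force: [1.7, -0.4, 0.1]
gripper_width: 21.8
```

```bash
python3 - <<'E'
from h import *
st();print((sink(3)[1]-164.955)/.295)
E
```

```text
t 17.18 q [-0.043  0.253  1.843 -0.129  0.346  1.745] grip [672.218   4.658 249.785] yaw -0.111 zz 0.001 th 0.703 F [ 1.68  -0.435  0.105] w 21.8
collar [314.57  165.783] sd [0.009 0.007] F [ 0.942  0.194 -0.529] t 17.325
2.8081813865888585
```

>>> {"fn": "apply_moves", "kwargs": {
  "commands": [
    [-1,0.06,0.07,0,0,0,0],
    [-1,0.12,0.14,0,0,0,0],
    [-1,0.12,0.14,0,0,0,0],
    [-1,0.12,0.14,0,0,0,0]
  ]
}}

```text
clock: 17.82
ee_pos: [684.2, 3.3, 233.5]
ee_rot: [0.781, 1.81, -1.884]
contact_force: [1.7, 0.5, 0.1]
gripper_width: 22.1
```

```bash
python3 look.py 12 250,100,320,170 220,130,290,200 5.7;python3 - <<'E'
from h import *
print((sink(6)[1]-164.955)/.295)
E
python3 hov.py 12; python3 zm.py side12 265,115,325,160
```

```text
t 17.82 q [-0.043  0.256  1.845 -0.131  0.342  1.747] grip [672.142   4.665 247.874] yaw -0.112 zz 0.001 th 0.703 F [1.719 0.542 0.083] w 22.1
(399, 798, 3) 1
collar [314.695 166.436] sd [0.045 0.046] F [ 1.924  0.075 -0.062] t 18.225
5.0216023182177665
hanger origin [661.371   5.855 267.697] seat in bar frame [-2.515 -0.343 -5.269]
13.333333333333334
```

View pics/hov12.png

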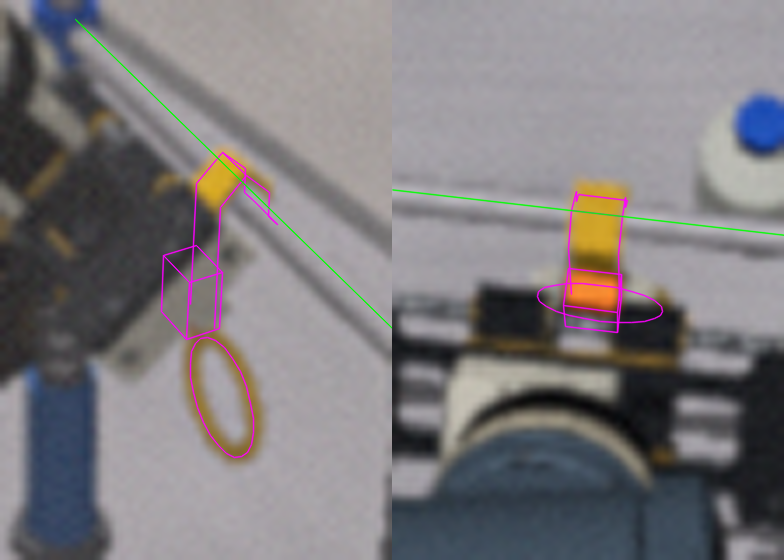

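View pics/z_side12.png

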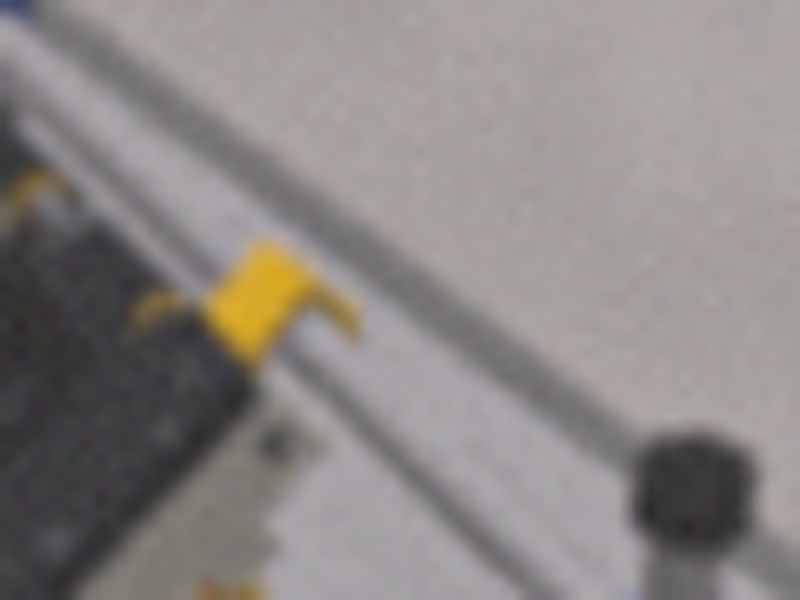

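>>> {"fn": "apply_moves", "kwargs": {
  "commands": [
    [-0.2,0,0,0,0,0,0],
    [-0.2,0,0,0,0,0,0],
    [-0.2,0,0,0,0,0,0],
    [-0.2,0,0,0,0,0,0]
  ],
  "grip_force": 10
}}

```text
clock: 18.73
ee_pos: [684.1, 3.3, 233.4]
ee_rot: [0.78, 1.81, -1.884]
contact_force: [0.1, 0.3, -0.4]
gripper_width: 37.4
```

```bash
python3 - <<'E'
from h import *
st();print((sink(5)[1]-164.955)/.295)
E
python3 look.py 13 250,100,320,170 220,130,290,200 5.7
```

```text
t 18.73 q [-0.043  0.256  1.845 -0.131  0.342  1.747] grip [672.045   4.674 247.784] yaw -0.112 zz 0.001 th 0.703 F [ 0.128  0.258 -0.386] w 37.4
collar [314.693 166.493] sd [0.012 0.009] F [0.229 0.245 0.283] t 18.975
5.213935997218418
t 18.98 q [-0.043  0.256  1.845 -0.131  0.342  1.747] grip [672.072   4.7   247.82 ] yaw -0.111 zz 0.001 th 0.703 F [0.217 0.099 0.04 ] w 36.8
(399, 798, 3) 1
```

View pics/look13.png

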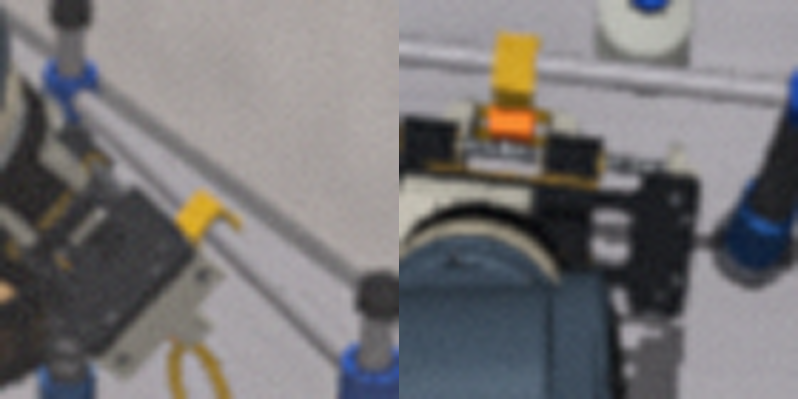

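```bash
cat > fk.py <<'E'
from h import *
from scipy.optimize import least_squares
D=[([1.091,.351,1.652,0,1.139,-.085],[211.344,507.417,199.66],-.395+np.pi,.001),
([.458,-.077,1.698,-.191,1.286,-.873],[421.981,199.845,399.411],-.207+np.pi,.301),
([-.843,-.033,1.944,.64,.978,-2.867],[459.211,-225.085,320.893],.158+np.pi,.621),
([-1.127,.284,2.009,.92,.908,-.392],[416.471,-334.777,179.956],.221,.7),
([-1.045,.39,2.013,1.028,.799,-.467],[452.25,-324.956,132.139],.22,.7),
([-1.009,.439,2.006,1.08,.758,-.502],[468.782,-320.798,111.375],.221,.7),
([-1.14,.098,1.881,.773,1.124,-.127],[409.963,-334.49,306.7],.22,.702),
([-.02,-.046,2.02,-.113,.474,1.741],[554.26,20.291,309.414],-.107,.698),
([-.043,.2,1.786,-.099,.456,1.713],[672.848,4.542,296.601],-.111,.703),
([-.043,.256,1.845,-.131,.342,1.747],[672.045,4.674,247.784],-.112,.703)]
e=lambda a,x:R.from_euler(a,x).as_matrix()
def fk(q,p,s=1):
    a1,d1,L2,L3,a3,d6=p[:6]
    B=e('z',q[0])@e('y',q[1]); C=B@e('y',q[2]); W=C@e('z',s*q[3])@e('y',q[4])
    pos=e('z',q[0])@[a1,0,d1]+B@[0,0,L2]+C@[a3,0,L3]+W@[0,0,d6]
    return pos,W
def rs(p,s): 
    r=[]
    for q,x,yw,th in D: r+=list(fk(q,p,s)[0]-x)
    return np.array(r)
if __name__=='__main__':
  for s in(1,-1):
    o=least_squares(lambda p:rs(p,s),[0,300,400,400,0,200]);print(s,o.x,np.sqrt(2*o.cost/len(o.fun)))
    for q,x,yw,th in D[::3]: print(fk(q,o.x,s)[0]-x, fk(q,o.x,s)[1][:,2], rot(yw,th)[:,1])
E
python3 fk.py
```

```text
1 [-27.135 282.256 521.396 448.347  50.868 348.751] 22.469574715030124
[ 36.908 -30.332 -10.539] [-0. -0. -1.] [-0.001  0.    -1.   ]
[-15.985   1.801   1.442] [ 0.629  0.137 -0.765] [ 0.629  0.141 -0.765]
[-16.588   4.478   3.33 ] [ 0.631  0.135 -0.764] [ 0.63   0.141 -0.764]
[ 17.417 -49.631   2.068] [ 0.642 -0.071 -0.763] [ 0.642 -0.072 -0.763]
-1 [ 262.29    32.565  152.648  337.321  -60.07  -217.361] 79.37818572577673
[ 87.     65.934 106.858] [-0. -0. -1.] [-0.001  0.    -1.   ]
[ -50.274 -117.988  -12.468] [-0.504 -0.401 -0.765] [ 0.629  0.141 -0.765]
[ -43.31  -135.517  -34.919] [-0.514 -0.39  -0.764] [ 0.63   0.141 -0.764]
[-190.681  -34.916  -20.405] [ 0.646  0.016 -0.763] [ 0.642 -0.072 -0.763]
```

>>> {"fn": "apply_moves", "kwargs": {
  "commands": [
    [-0.2,0,-1.5,0,0,0,0],
    [-0.2,0,-3,0,0,0,0],
    [-0.2,0,-5,0,0,0,0],
    [-0.2,0,-8,0,0,0,0],
    [0.6,0,-12,0,0,0,0],
    [0.6,0,-16,0,0,0,0],
    [0.6,0,-16,0,0,0,0]
  ]
}}

```text
clock: 19.95
ee_pos: [580.8, 15.0, 359.4]
ee_rot: [0.785, 1.806, -1.88]
contact_force: [0.2, 0.5, 0.3]
gripper_width: 62.8
```

```bash
cat > fk2.py <<'E'
from fk import *
def fk(q,p):
    a1,d1,L2,L3,a3,d6,b,c6=p
    B=e('z',q[0])@e('y',q[1]); C=B@e('y',q[2]); W=C@e('z',q[3])@e('y',q[4])
    pos=e('z',q[0])@[a1,b,d1]+B@[0,0,L2]+C@[a3,0,L3]+W@[0,0,d6]
    return pos,W@e('z',q[5]+c6)
def resp(p): return np.concatenate([fk(q,p)[0]-x for q,x,_,_ in D])
o=least_squares(resp,[0,300,400,400,0,200,40,0]);P=o.x
def rot_err(c):
    P[7]=c; return np.concatenate([fk(q,P)[1][:,0]-rot(yw,th)@[1,0,0] for q,x,yw,th in D])
best=min((least_squares(rot_err,[c]) for c in(0,1.5,3,-1.5)),key=lambda r:r.cost);P[7]=best.x[0]
def ik(x,yw,th,q0):
    Rt=rot(yw,th)
    def f(q):
        pos,W=fk(q,P); M=np.column_stack([W[:,0],W[:,2],-W[:,1]])
        return np.concatenate([(pos-x)/200,(M-Rt).ravel()])
    lo=[-2.75,-.79,.01,-1.57,.07,-2.87];hi=[2.75,2.1,2.65,4.71,3.14,2.87]
    r=least_squares(f,np.clip(q0,np.array(lo)+1e-3,np.array(hi)-1e-3),bounds=(lo,hi));return r.x,np.sqrt(2*r.cost)
if __name__=='__main__':
    print(P,np.abs(resp(P)).max(),best.cost)
    print([ik(x,yw,th,np.array(q)+.05) for q,x,yw,th in D[-2:]])
E
python3 fk2.py; python3 -c "
from h import *
st()
print((sink(3)[1]-164.955)/.295)
snap('top','topr');snap('side','sider')"; python3 zm.py sider 240,90,330,158
```

```text
[ -0.153 258.977 487.018 437.996  40.525 295.973  46.537  -1.569] 0.40534017985962123 0.852118917787973
[(array([-0.043,  0.2  ,  1.786, -0.1  ,  0.455,  1.711]), np.float64(1.3589822251669039e-15)), (array([-0.043,  0.256,  1.846, -0.134,  0.341,  1.749]), np.float64(1.4555711243997974e-13))]
t 19.95 q [-0.024 -0.079  1.896 -0.096  0.62   1.716] grip [568.684  16.375 373.632] yaw -0.111 zz 0.001 th 0.709 F [0.153 0.497 0.346] w 62.8
collar [314.703 166.465] sd [0.017 0.008] F [-0.554 -0.068 -0.602] t 20.1
5.1182424529564114
8.823529411764707fk2.py:10: DeprecationWarning: Conversion of an array with ndim > 0 to a scalar is deprecated, and will error in future. Ensure you extract a single element from your array before performing this operation. (Deprecated NumPy 1.25.)
  P[7]=c; return np.concatenate([fk(q,P)[1][:,0]-rot(yw,th)@[1,0,0] for q,x,yw,th in D])
```

View pics/z_sider.png

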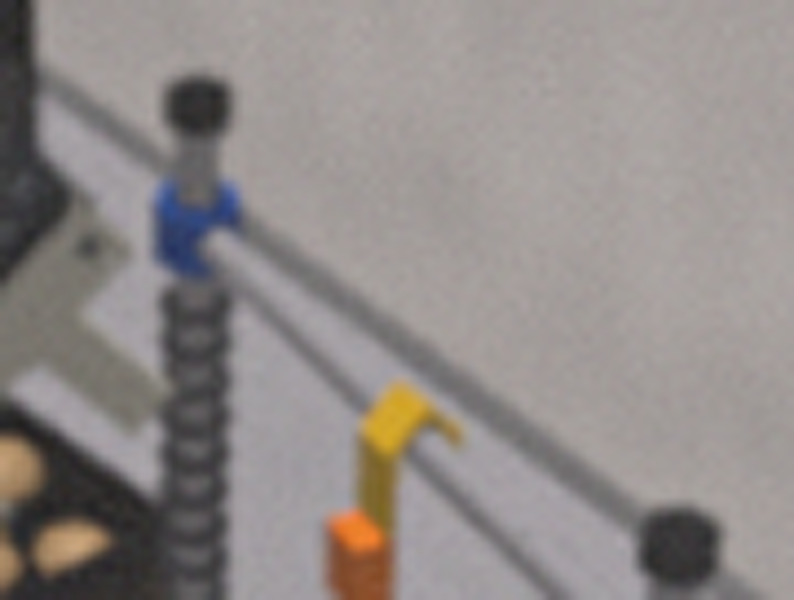

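```bash
python3 -W ignore - <<'E'
from fk2 import *
q0=[-.04,.3,1.9,-.1,.3,1.7]
for th in(.6,.65,.7,.75):
  for yw in(-.11,-.3,.1,.25):
    out=[]
    for x,z in((-60,215),(0,212),(0,166)):
        hook=np.array([675.7,4.6,0])+rz(BY)@[x,0,0]; hook[2]=z
        blk=hook+rz(yw)@np.array([-18,0,-35]); q,er=ik(blk+26*rot(yw,th)[:,1],yw,th,q0); out.append((np.round(q,2),round(er,4)))
    print(th,yw,*out)
bl=np.array([502.7,293.5,103])
for th in(.6,.65,.7,.75):
    y=rot(-.26,th)[:,1]
    print(th,[ik(bl+y*(26-b),-.26,th,[.5,.2,2,0,.5,2.2]) for b in(0,100)])
E
```

```text
0.6 -0.11 (array([-0.04,  0.3 ,  2.  , -0.17,  0.25,  1.79]), np.float64(0.0)) (array([-0.05,  0.4 ,  1.85, -0.13,  0.29,  1.74]), np.float64(0.0)) (array([-0.05,  0.48,  1.88, -0.19,  0.19,  1.81]), np.float64(0.0))
0.6 -0.3 (array([ 0.03,  0.32,  1.97, -0.6 ,  0.33,  2.42]), np.float64(0.0)) (array([ 0.02,  0.42,  1.83, -0.51,  0.37,  2.32]), np.float64(0.0)) (array([ 0.02,  0.49,  1.86, -0.68,  0.28,  2.5 ]), np.float64(0.0))
0.6 0.1 (array([-0.12,  0.3 ,  2.  ,  0.45,  0.28,  0.95]), np.float64(0.0)) (array([-0.12,  0.4 ,  1.85,  0.39,  0.32,  1.02]), np.float64(0.0)) (array([-0.12,  0.48,  1.88,  0.56,  0.23,  0.84]), np.float64(0.0))
0.6 0.25 (array([-0.17,  0.31,  1.98,  0.69,  0.37,  0.56]), np.float64(0.0)) (array([-0.16,  0.41,  1.84,  0.62,  0.4 ,  0.64]), np.float64(0.0)) (array([-0.16,  0.48,  1.87,  0.79,  0.33,  0.46]), np.float64(0.0))
0.65 -0.11 (array([-0.04,  0.3 ,  2.03, -0.26,  0.17,  1.89]), np.float64(0.0)) (array([-0.04,  0.4 ,  1.88, -0.19,  0.22,  1.8 ]), np.float64(0.0)) (array([-0.04,  0.47,  1.91, -0.35,  0.12,  1.97]), np.float64(0.0))
0.65 -0.3 (array([
[... 2441 characters left out ...]
,  2.87 ]), np.float64(0.22055204905559495)), (array([ 0.677,  0.283,  1.925, -0.606,  0.696,  2.87 ]), np.float64(0.183980769924865))]
0.65 [(array([ 0.572,  0.461,  1.888, -0.676,  0.532,  2.87 ]), np.float64(0.2789504227678718)), (array([ 0.678,  0.275,  1.937, -0.626,  0.682,  2.87 ]), np.float64(0.24734963426648462))]
0.7 [(array([ 0.569,  0.455,  1.892, -0.696,  0.525,  2.87 ]), np.float64(0.33730433833731327)), (array([ 0.679,  0.268,  1.948, -0.646,  0.668,  2.87 ]), np.float64(0.310909210407092))]
0.75 [(array([ 0.567,  0.448,  1.894, -0.715,  0.518,  2.87 ]), np.float64(0.39557803872091024)), (array([ 0.68 ,  0.262,  1.959, -0.665,  0.655,  2.87 ]), np.float64(0.3746027023007702))]
```

```bash
python3 -W ignore - <<'E'
from fk2 import *
import fk2
def ikU(x,yw,th,q0):
    Rt=rot(yw,th)@np.diag([-1,1,-1])
    def f(q):
        pos,W=fk(q,P); M=np.column_stack([W[:,0],W[:,2],-W[:,1]])
        return np.concatenate([(pos-x)/200,(M-Rt).ravel()])
    lo=[-2.75,-.79,.01,-1.57,.07,-2.87];hi=[2.75,2.1,2.65,4.71,3.14,2.87]
    r=least_squares(f,q0,bounds=(lo,hi));return np.round(r.x,2),round(np.sqrt(2*r.cost),4)
off=18
for th in(.65,.7):
  for yw in(-.2,-.26,-.3):
    out=[]
    for x,z in((-80,220),(0,215),(0,160)):
        hook=np.array([675.7,4.6,0])+rz(BY)@[x,0,0]; hook[2]=z
        blk=hook+rz(yw)@np.array([-18,0,-35]); out.append(ikU(blk+off*rot(yw,th)[:,1],yw,th,[-.04,.3,1.9,-.3,.3,-1]))
    print(th,yw,*out)
bl=np.array([502.7,293.5,103])
for th in(.65,.7):
    y=rot(-.26,th)[:,1]
    print(th,[ikU(bl+y*(off-b)+[0,0,u],-.26,th,[.5,.2,2,0,.5,-.5]) for b,u in((0,0),(100,0),(0,120))])
E
```

```text
0.65 -0.2 (array([ 0.01,  0.24,  2.07, -0.59,  0.23, -0.83]), np.float64(0.0)) (array([-0.01,  0.38,  1.88, -0.45,  0.27, -0.98]), np.float64(0.0)) (array([-0.01,  0.47,  1.91, -0.79,  0.16, -0.64]), np.float64(0.0))
0.65 -0.26 (array([ 0.04,  0.25,  2.06, -0.72,  0.27, -0.63]), np.float64(0.0)) (array([ 0.01,  0.39,  1.87, -0.58,  0.3 , -0.79]), np.float64(0.0)) (array([ 0.01,  0.48,  1.9 , -0.91,  0.21, -0.46]), np.float64(0.0))
0.65 -0.3 (array([ 0.05,  0.26,  2.05, -0.78,  0.3 , -0.53]), np.float64(0.0)) (array([ 0.03,  0.39,  1.86, -0.65,  0.33, -0.69]), np.float64(0.0)) (array([ 0.03,  0.48,  1.9 , -0.96,  0.24, -0.37]), np.float64(0.0))
0.7 -0.2 (array([ 0.01,  0.24,  2.1 , -0.89,  0.18, -0.52]), np.float64(0.0)) (array([-0.01,  0.38,  1.91, -0.66,  0.2 , -0.77]), np.float64(0.0)) (array([-0.01,  0.47,  1.94, -1.3 ,  0.13, -0.12]), np.float64(0.0))
0.7 -0.26 (array([ 0.04,  0.25,  2.09, -1.  ,  0.23, -0.35]), np.float64(0.0)) (array([ 0.02,  0.38,  1.9 , -0.8 ,  0.25, -0.57]), np.float64(0.0)) (array([ 0.02,  0.48,  1.93, -1.31,  0.18, -0.06]), np.float64(0.0))
0.7 -0.3 (array([ 0.06,  0.26,  2.08, -1.04,  0.27, -0.27]), np.float64(0.0)) (array([ 0.03,  0.39,  1.89, -0.86,  0.28, -0.47]), np.float64(0.0)) (array([ 0.03,  0.48,  1.92, -1.3 ,  0.22, -0.02]), np.float64(0.0))
0.65 [(array([ 0.68,  0.49,  1.96, -1.13,  0.57,  0.32]), np.float64(0.0)), (array([ 0.79,  0.31,  1.99, -0.92,  0.72,  0.16]), np.float64(0.0)), (array([ 0.68,  0.29,  1.88, -0.82,  0.73, -0.07]), np.float64(0.0))]
0.7 [(array([ 0.7 ,  0.5 ,  1.98, -1.24,  0.59,  0.44]), np.float64(0.0)), (array([ 0.82,  0.32,  2.01, -1.02,  0.73,  0.27]), np.float64(0.0)), (array([ 0.7 ,  0.29,  1.91, -0.92,  0.73,  0.03]), np.float64(0.0))]
```

```bash
python3 - <<'E'
s=open('h.py').read()
s=s.replace("    z=-z\n    return","    z=FL*z\n    return").replace("z=-Rm[:,2]\n","z=FL*Rm[:,2]\n").replace("import numpy as np, cv2, json","import numpy as np, cv2, json\nFL=1")
open('h.py','w').write(s)
from h import *
bl=np.array([502.7,293.5,103]);y=rot(-.26,.66)[:,1]
t=bl+y*(18.8+18-110); print('pre tcp',t)
S=manip.read_state();R0=R.from_rotvec(S['ee_rot']).as_matrix();print(R0.T@(t+[0,0,40]-S['ee_pos'])/10)
E
```

```text
pre tcp [459.328 305.038 160.827]
[ 21.641   1.823 -27.489]
```

>>> {"fn": "apply_moves", "kwargs": {
  "commands": [
    [0.6,1,0,-1.6,0,-0.18,0],
    [0.6,2.3,0,-3.2,0,-0.36,0],
    [0.6,3.6,0,-4.8,0,-0.54,0],
    [0.6,5,0.1,-6.4,0,-0.72,0],
    [0.6,6.3,0.2,-8,0,-0.9,0],
    [0.6,7.6,0.4,-9.6,0,-1.08,0],
    [0.6,8.9,0.6,-11.2,0,-1.26,0],
    [0.6,10.2,0.8,-12.8,0,-1.44,0],
    [0.6,11.5,1,-14.4,0,-1.62,0],
    [0.6,12.8,1.1,-16,0,-1.8,0],
    [0.6,14,1.2,-17.6,0,-1.98,0],
    [0.6,15.2,1.3,-19.2,0,-2.16,0],
    [0.6,16.4,1.4,-20.8,0,-2.34,0],
    [0.6,17.6,1.5,-22.4,0,-2.52,0],
    [0.6,18.8,1.6,-24,0,-2.7,0],
    [0.6,20,1.7,-25.6,0,-2.88,0],
    [0.6,21.6,1.8,-27.4,0,-2.95,0],
    [0.6,21.6,1.8,-27.4,0,-2.95,0],
    [0.6,21.6,1.8,-27.4,0,-2.95,0]
  ]
}}

```text
clock: 22.58
ee_pos: [459.8, 303.8, 202.0]
ee_rot: [-1.459, -0.321, -0.776]
contact_force: [0.3, -0.1, -0.5]
gripper_width: 74.3
```

```bash
python3 - <<'E'
from h import *
st();rel([502.7,293.5,103],-.26,.66,-18+110)
E
```

```text
t 22.57 q [ 0.791  0.181  2.034 -0.941  0.678  0.208] grip [447.723 305.195 216.398] yaw -0.26 zz 0.124 th 0.702 F [ 0.292 -0.137 -0.482] w 74.3
tcp [459.328 305.038 160.827] row [-2.68  3.11 -0.41] [-0.097 -0.077  0.033] rows>= 0.6864224317291481
```

>>> {"fn": "apply_moves", "kwargs": {
  "commands": [
    [0.4,-1.3,1.5,-0.2,-0.05,-0.04,0.015],
    [0.4,-2.7,3.1,-0.4,-0.097,-0.077,0.033],
    [0.4,-2.7,3.1,-0.4,-0.097,-0.077,0.033],
    [0.4,-2.7,3.1,-0.4,-0.097,-0.077,0.033]
  ]
}}

```text
clock: 23.08
ee_pos: [459.3, 305.2, 161.8]
ee_rot: [-1.583, -0.322, -0.719]
contact_force: [0.1, 0.8, 0.2]
gripper_width: 65.2
```

```bash
python3 - <<'E'
from h import *
st();rel([502.7,293.5,103],-.26,.66,-18);rel([502.7,293.5,103],-.26,.66,-18+30)
E
python3 look.py 14 150,120,250,220 110,170,210,270 4
```

```text
t 23.07 q [ 0.811  0.288  1.991 -0.923  0.741  0.168] grip [448.169 308.165 176.658] yaw -0.26 zz 0.002 th 0.661 F [0.144 0.799 0.211] w 65.2
tcp [524.504 287.7    73.928] row [-0.07 11.08 -0.03] [-0.002 -0.001  0.001] rows>= 1.77299837323629
tcp [506.729 292.428  97.628] row [-0.07  8.08 -0.03] [-0.002 -0.001  0.001] rows>= 1.2930080134201691
t 23.07 q [ 0.811  0.288  1.991 -0.923  0.741  0.168] grip [448.169 308.165 176.658] yaw -0.26 zz 0.002 th 0.661 F [0.144 0.799 0.211] w 65.2
(400, 800, 3) 1
```

View pics/look14.png

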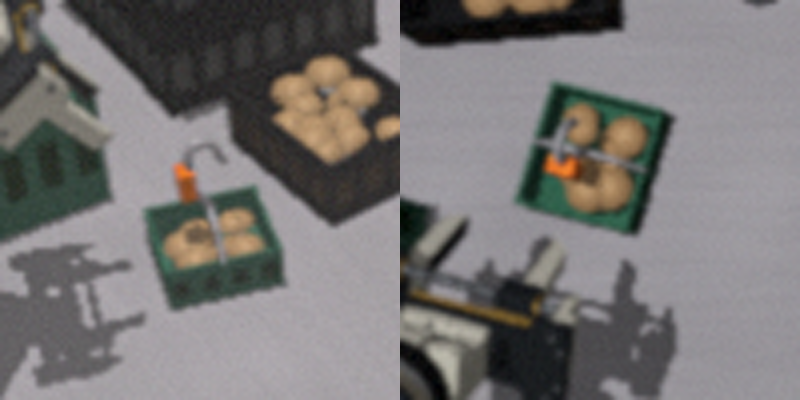

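>>> {"fn": "apply_moves", "kwargs": {
  "commands": [
    [0,0,2.5,0,0,0,0],
    [0,0,5,0,0,0,0],
    [0,-0.05,8,0,0,0,0],
    [0,-0.05,8,0,0,0,0],
    [0,-0.05,8,0,0,0,0]
  ]
}}

```text
clock: 23.8
ee_pos: [505.9, 293.3, 98.7]
ee_rot: [-1.583, -0.322, -0.719]
contact_force: [0.1, 0.1, -0.2]
gripper_width: 46.5
```

```bash
python3 - <<'E'
from h import *
rel([502.7,293.5,103],-.26,.66,-18)
E
python3 look.py 15 160,130,230,200 120,180,190,250 5.7
```

```text
tcp [524.504 287.7    73.928] row [ 0.01  3.15 -0.06] [-0.001 -0.     0.001] rows>= 0.5034479061527662
t 23.8 q [ 0.721  0.433  1.98  -1.083  0.615  0.292] grip [494.785 296.198 113.563] yaw -0.259 zz 0.001 th 0.661 F [ 0.132  0.114 -0.19 ] w 46.5
(399, 798, 3) 1
```

View pics/look15.png

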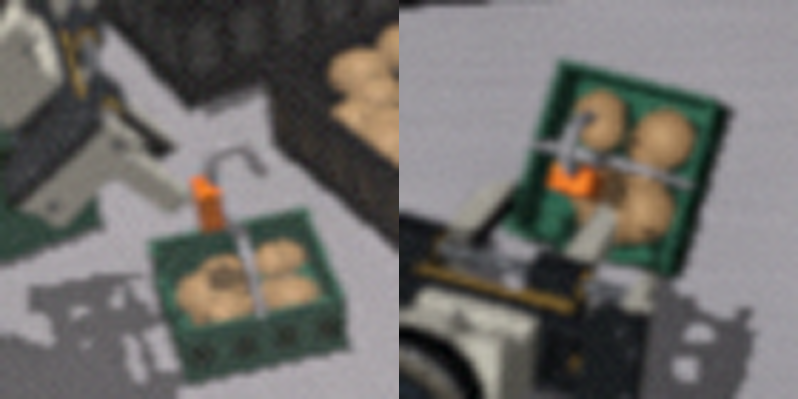

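>>> {"fn": "apply_moves", "kwargs": {
  "commands": [
    [0,0,1,0,0,0,0],
    [0,0,2,0,0,0,0],
    [0,0,3.1,-0.05,0,0,0],
    [0,0,3.1,-0.05,0,0,0],
    [0,0,3.1,-0.05,0,0,0]
  ]
}}

```text
clock: 24.52
ee_pos: [524.3, 287.6, 73.1]
ee_rot: [-1.585, -0.322, -0.718]
contact_force: [0.6, 0.8, 0.5]
gripper_width: 46.6
```

```bash
python3 look.py 16 160,130,230,200 120,180,190,250 5.7
```

```text
t 24.52 q [ 0.687  0.494  1.967 -1.158  0.574  0.35 ] grip [513.196 290.562  87.911] yaw -0.259 zz -0.0 th 0.66 F [0.573 0.798 0.472] w 46.6
(399, 798, 3) 1
```

View pics/look16.png

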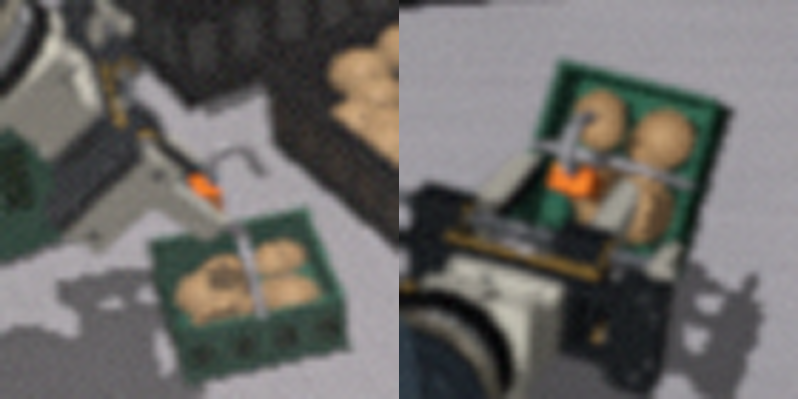

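>>> {"fn": "apply_moves", "kwargs": {
  "commands": [
    [-1,0,0,0,0,0,0],
    [-1,0,0,0,0,0,0],
    [-1,0,0,0,0,0,0],
    [-1,0,0,0,0,0,0],
    [-1,0,0,0,0,0,0]
  ],
  "grip_force": 40
}}

```text
clock: 25.25
ee_pos: [524.3, 287.9, 73.2]
ee_rot: [-1.584, -0.322, -0.717]
contact_force: [-1.6, 1.7, 0.9]
gripper_width: 21.1
```

```bash
python3 look.py 17 160,130,230,200 120,180,190,250 5.7; python3 -c "
from h import *
favg(8);wd((0,0,10))"
```

```text
t 25.25 q [ 0.687  0.494  1.967 -1.158  0.574  0.351] grip [513.138 290.844  88.026] yaw -0.259 zz 0.0 th 0.66 F [-1.568  1.723  0.89 ] w 21.1
(399, 798, 3) 1
F avg [-1.662  2.454  1.881] sd [0.476 0.383 0.71 ]
(0, 0, 10) -> [ 0.61 -0.79  0.  ]
```

View pics/look17.png

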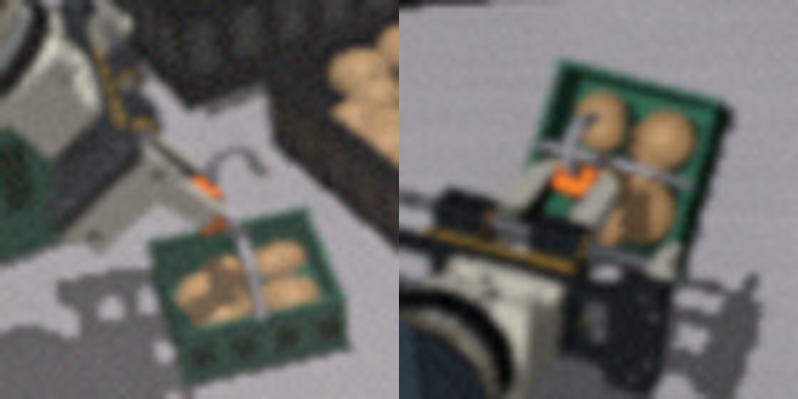

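>>> {"fn": "apply_moves", "kwargs": {
  "commands": [
    [-1,0.3,-0.4,0,0,0,0],
    [-1,0.9,-1.2,0,0,0,0],
    [-1,1.8,-2.4,0,0,0,0],
    [-1,3.1,-4,0,0,0,0],
    [-1,4.9,-6.3,0,0,0,0],
    [-1,7.3,-9.5,0,0,0,0],
    [-1,9.8,-12.6,0,0,0,0],
    [-1,9.8,-12.6,0,0,0,0],
    [-1,9.8,-12.6,0,0,0,0]
  ]
}}

```text
clock: 26.88
ee_pos: [523.8, 287.1, 231.5]
ee_rot: [-1.586, -0.321, -0.717]
contact_force: [-0.3, -0.9, -3.7]
gripper_width: 21.7
```

```bash
python3 look.py 18 130,70,270,210 100,160,240,300 2.85; python3 -c "
from h import *
favg(8)"; cat > bov.py <<'E'
from ov import *
import sys
n=sys.argv[1]; off=36.8; tl=float(sys.argv[2]) if len(sys.argv)>2 else 0
s=manip.read_state();Rm=R.from_rotvec(s['ee_rot']).as_matrix();y=Rm[:,1];z=FL*Rm[:,2]
yaw=np.arctan2(-z[0],z[1]);th=np.arccos(-y[2]);b=s['ee_pos']-off*y
T=np.eye(4);T[:3,:3]=rz(yaw)@R.from_euler('y',tl-(th-.66)).as_matrix();T[:3,3]=b-T[:3,:3]@[-18,0,103]
hk=T[:3,:3]@[0,0,138]+T[:3,3]
print('basket',T[:3,3],'hook',hk,'hook in bar frame',rz(-BY)@(hk-BAR))
M=[(BK,T,(255,0,255))]
out=[]
for fn,sc in(('side',5),('top',5)):
    u,v=proj(fn+n,T[:3,3]+[0,0,70])[0]; x0,y0=int(u)-40,int(v)-45
    overlay(fn+n,'o',M,(max(x0,0),max(y0,0),x0+80,y0+90),sc); out.append(cv2.imread('pics/o.png'))
h=max(map(len,out));cv2.imwrite('pics/bov%s.png'%n,np.hstack([np.pad(o,((0,h-len(o)),(0,0),(0,0))) for o in out]))
E
python3 bov.py 18
```

```text
t 26.88 q [ 0.687  0.237  1.852 -0.773  0.793 -0.139] grip [512.63  290.035 246.399] yaw -0.26 zz -0.001 th 0.659 F [-0.297 -0.851 -3.708] w 21.7
(399, 798, 3) 1
F avg [ 0.048 -0.015 -3.022] sd [0.489 0.486 0.549]
basket [519.976 288.786 158.597] hook [519.94  288.796 296.597] hook in bar frame [-186.017  265.379  -23.403]
```

View pics/bov18.png

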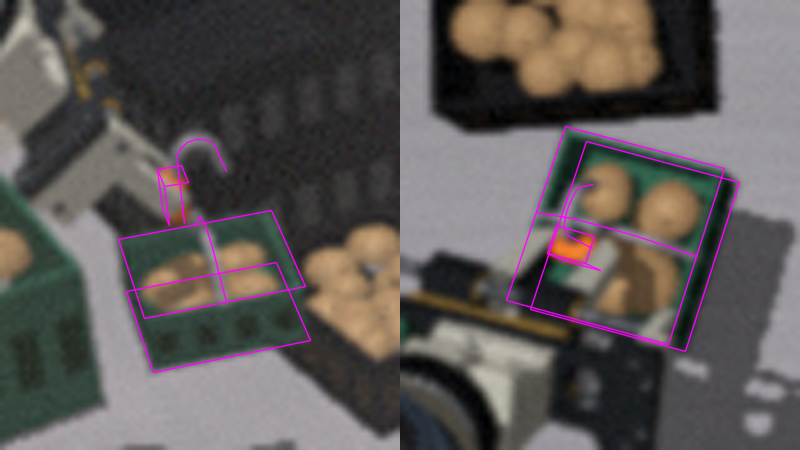

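```bash
cat > rov.py <<'E'
from ov import *
import sys
n=sys.argv[1]; dx,dy,dz=map(float,sys.argv[2].split(',')); pit=float(sys.argv[3]) if len(sys.argv)>3 else 0
H2=[p.copy() for p in HG]
for p in H2[:5]: p[:,0]+=4
seat=BAR+rz(BY)@[dx,dy,dz]
T=np.eye(4);T[:3,:3]=rz(BY)@R.from_euler('y',pit).as_matrix();T[:3,3]=seat-T[:3,:3]@[12,0,47]
print('loop',T[:3,:3]@[12,0,-92]+T[:3,3])
M=[(H2,T,(255,0,255)),([np.array([(0,-145,0),(0,145,0)])],Tm(*(BAR+[0,0,dz]),BY),(0,255,0))]
out=[]
for fn,sc in(('side',7),('top',7)):
    u,v=proj(fn+n,T[:3,3])[0]; x0,y0=int(u)-28,int(v)-40
    overlay(fn+n,'o',M,(max(x0,0),max(y0,0),x0+56,y0+80),sc); out.append(cv2.imread('pics/o.png'))
h=max(map(len,out));cv2.imwrite('pics/rov%s.png'%n,np.hstack([np.pad(o,((0,h-len(o)),(0,0),(0,0))) for o in out]))
E
python3 rov.py 18 0,-0.4,-5.2
```

```text
loop [675.656   4.202 175.8  ]
```

View pics/rov18.png

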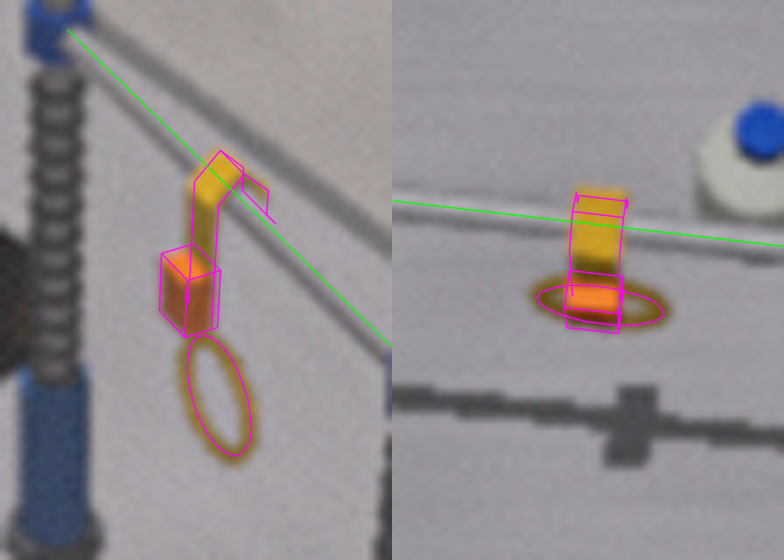

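```bash
cat >> h.py <<'E'
LOOP=np.array([676.5,4.2,175.8])
def bk(dx,dy,h,yaw=-.26,th=.66):
    hook=LOOP+rz(BY)@np.array([dx,dy,h],float); rel(hook+rz(yaw)@np.array([-18,0,-35]),yaw,th,-18)
E
python3 -c "
from h import *
bk(-90,0,40)"
```

```text
tcp [591.453  12.907 151.728] row [  5.73  14.68 -24.83] [-0.     0.001  0.   ] rows>= 4.705608312059085
```

>>> {"fn": "apply_moves", "kwargs": {
  "commands": [
    [-1,0.1,0.3,-1,0,0,0],
    [-1,0.5,1.2,-3,0,0,0],
    [-1,1.1,2.8,-5.5,0,0,0],
    [-1,1.8,4.6,-8.5,0,0,0],
    [-1,2.5,6.4,-11.5,0,0,0],
    [-1,3.2,8.2,-14.5,0,0,0],
    [-1,3.9,10,-17.5,0,0,0],
    [-1,4.6,11.8,-20.5,0,0,0],
    [-1,5.2,13.3,-22.8,0,0,0],
    [-1,5.6,14.3,-24.3,0,0,0],
    [-1,5.7,14.7,-24.8,0,0,0],
    [-1,5.7,14.7,-24.8,0,0,0],
    [-1,5.7,14.7,-24.8,0,0,0]
  ]
}}

```text
clock: 29.0
ee_pos: [591.4, 13.8, 151.8]
ee_rot: [-1.584, -0.323, -0.717]
contact_force: [0.8, 0.7, -3.0]
gripper_width: 21.8
```

```bash
python3 look.py 19 190,80,330,220 180,100,320,240 2.85; python3 bov.py 19; python3 rov.py 19 0,-0.4,-5.2; python3 -c "
from h import *
print((sink(2)[1]-164.955)/.295)
bk(-90,0,40);bk(-45,0,36);bk(0,0,36)"
```

```text
t 29.0 q [ 0.041  0.244  2.087 -0.822  0.25  -0.525] grip [580.273  16.782 166.683] yaw -0.259 zz 0.0 th 0.661 F [ 0.776  0.68  -2.982] w 21.8
(399, 798, 3) 1
basket [587.162  15.056  77.943] hook [587.046  15.086 215.942] hook in bar frame [ -89.269    0.691 -104.058]
loop [675.656   4.202 175.8  ]
collar [314.701 166.492] sd [0.008 0.018] F [ 0.899 -0.565 -3.166] t 29.2
5.208908365266499
tcp [591.453  12.907 151.728] row [ 0.01  0.01 -0.09] [-0.001  0.001  0.001] rows>= 0.01397975203433932
tcp [636.181   7.967 147.728] row [3.28 3.06 0.58] [-0.001  0.001  0.001] rows>= 0.7238339575555289
tcp [680.909   3.027 147.728] row [6.79 5.79 1.25] [-0.001  0.001  0.001] rows>= 1.4423294652555925
```

View pics/look19.png

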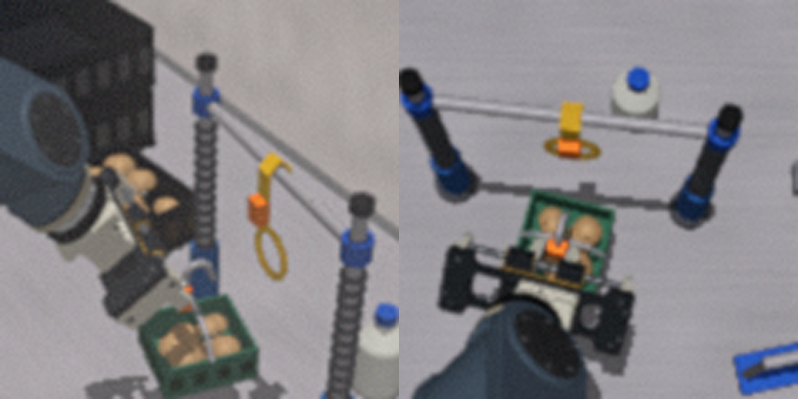

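View pics/bov19.png

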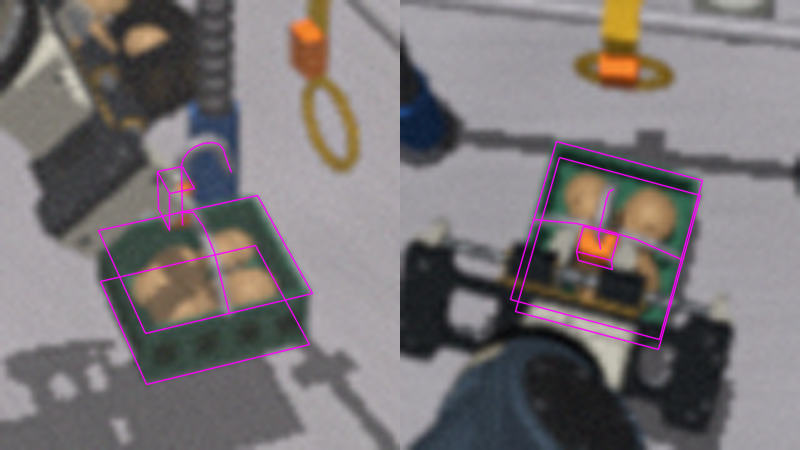

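>>> {"fn": "apply_moves", "kwargs": {
  "commands": [
    [-1,0.8,0.7,0.1,0,0,0],
    [-1,1.8,1.7,0.3,0,0,0],
    [-1,2.8,2.6,0.5,0,0,0],
    [-1,3.3,3.05,0.6,0,0,0],
    [-1,3.3,3.05,0.6,0,0,0],
    [-1,3.3,3.05,0.6,0,0,0]
  ]
}}

```text
clock: 29.95
ee_pos: [636.0, 7.6, 147.6]
ee_rot: [-1.585, -0.322, -0.717]
contact_force: [-0.1, -0.9, -2.6]
gripper_width: 21.6
```

```bash
python3 look.py 20 230,110,300,180 220,130,290,200 5.7; python3 bov.py 20;python3 -c "
from h import *
bk(-45,0,36);bk(-15,0,36);bk(0,0,36)"
```

```text
t 29.95 q [ 0.024  0.322  1.987 -0.738  0.257 -0.624] grip [624.86   10.558 162.448] yaw -0.259 zz -0.0 th 0.66 F [-0.051 -0.852 -2.592] w 21.6
(399, 798, 3) 1
basket [631.688   8.834  73.872] hook [631.633   8.848 211.872] hook in bar frame [ -44.267   -0.615 -108.128]
tcp [636.181   7.967 147.728] row [-0.    0.01  0.03] [-0.001  0.001  0.   ] rows>= 0.0053030148206163205
tcp [666.      4.674 147.728] row [2.34 1.83 0.48] [-0.001  0.001  0.   ] rows>= 0.48128824474000864
tcp [680.909   3.027 147.728] row [3.51 2.74 0.7 ] [-0.001  0.001  0.   ] rows>= 0.7212797111495357
```

View pics/look20.png

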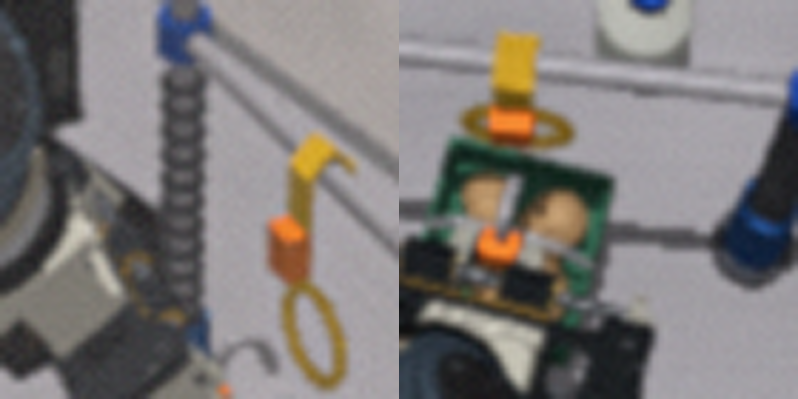

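>>> {"fn": "apply_moves", "kwargs": {
  "commands": [
    [-1,0.6,0.5,0.1,0,0,0],
    [-1,1.3,1,0.25,0,0,0],
    [-1,2,1.5,0.4,0,0,0],
    [-1,2.34,1.83,0.48,0,0,0],
    [-1,2.34,1.83,0.48,0,0,0],
    [-1,2.34,1.83,0.48,0,0,0]
  ]
}}

```text
clock: 30.8
ee_pos: [666.1, 4.7, 147.5]
ee_rot: [-1.584, -0.322, -0.717]
contact_force: [0.2, -0.6, -2.3]
gripper_width: 21.9
```

```bash
python3 look.py 21 250,120,310,180 220,130,280,190 6.6; python3 bov.py 21;python3 -c "
from h import *
bk(0,0,36)
print(collar(load('side21')['f']))"
```

```text
t 30.8 q [ 0.016  0.369  1.915 -0.666  0.273 -0.703] grip [654.925   7.632 162.367] yaw -0.259 zz 0.0 th 0.66 F [ 0.189 -0.574 -2.333] w 21.9
(396, 792, 3) 1
basket [661.7     5.817  73.725] hook [661.651   5.83  211.725] hook in bar frame [ -14.099   -0.32  -108.275]
tcp [680.909   3.027 147.728] row [1.17 0.9  0.22] [-0.001  0.001  0.   ] rows>= 0.23862126578374226
[314.7   166.529]
```

View pics/look21.png

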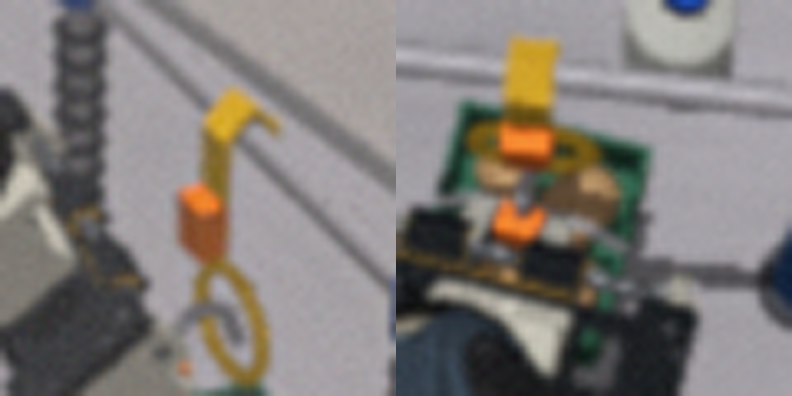

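>>> {"fn": "apply_moves", "kwargs": {
  "commands": [
    [-1,0.4,0.3,0.08,0,0,0],
    [-1,0.8,0.6,0.15,0,0,0],
    [-1,1.17,0.9,0.22,0,0,0],
    [-1,1.17,0.9,0.22,0,0,0],
    [-1,1.17,0.9,0.22,0,0,0]
  ]
}}

```text
clock: 31.52
ee_pos: [681.0, 3.0, 147.6]
ee_rot: [-1.584, -0.322, -0.717]
contact_force: [-0.2, 0.7, -3.4]
gripper_width: 21.7
```

```bash
python3 look.py 22 250,120,310,180 220,130,280,190 6.6; python3 bov.py 22;python3 -c "
from h import *
print(collar(load('side22')['f']));wd((0,0,-10));favg(8)"; python3 rov.py 22 0,-0.4,-5.2
```

```text
t 31.52 q [ 0.012  0.392  1.878 -0.632  0.282 -0.742] grip [669.853   5.933 162.455] yaw -0.259 zz 0.0 th 0.66 F [-0.214  0.685 -3.41 ] w 21.7
(396, 792, 3) 1
basket [676.614   4.169  73.786] hook [676.561   4.183 211.786] hook in bar frame [   0.902   -0.32  -108.214]
[314.668 166.492]
(0, 0, -10) -> [-0.61  0.79 -0.  ]
F avg [ 0.077 -0.598 -3.077] sd [0.416 0.402 0.285]
loop [675.656   4.202 175.8  ]
```

View pics/look22.png

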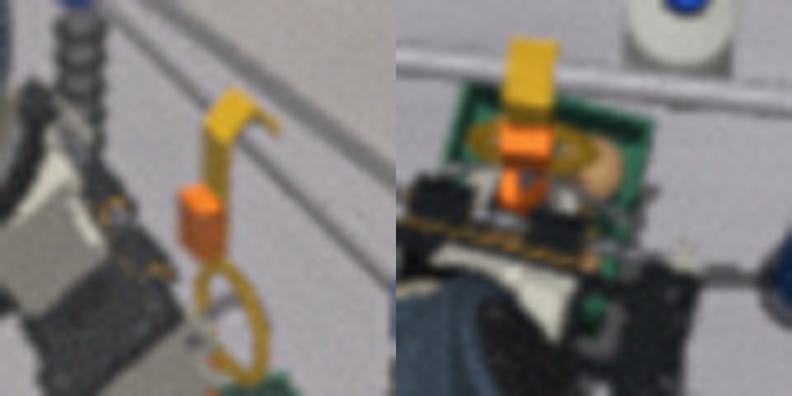

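View pics/rov22.png

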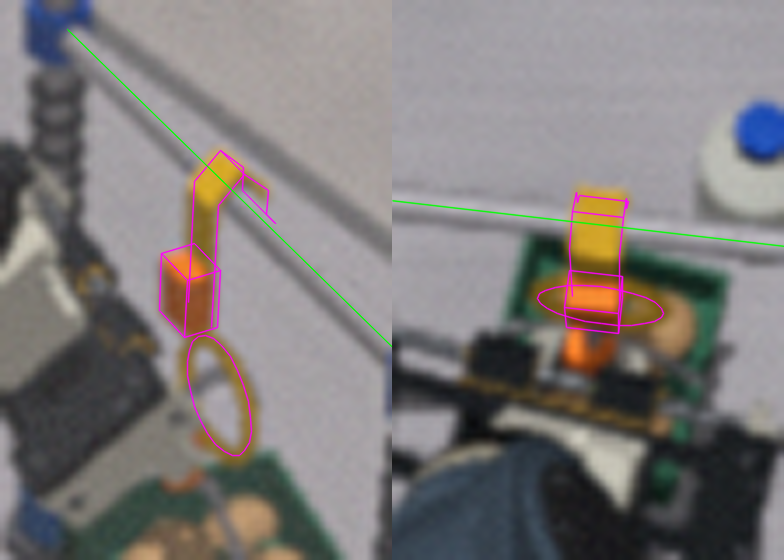

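>>> {"fn": "apply_moves", "kwargs": {
  "commands": [
    [-1,-0.2,0.25,0,0,0,0],
    [-1,-0.5,0.65,0,0,0,0],
    [-1,-0.85,1.1,0,0,0,0],
    [-1,-1.2,1.55,0,0,0,0],
    [-1,-1.5,1.94,0,0,0,0],
    [-1,-1.7,2.2,0,0,0,0],
    [-1,-1.7,2.2,0,0,0,0],
    [-1,-1.7,2.2,0,0,0,0]
  ]
}}

```text
clock: 33.02
ee_pos: [681.3, 3.0, 120.1]
ee_rot: [-1.584, -0.322, -0.718]
contact_force: [0.3, 0.3, -3.0]
gripper_width: 21.8
```

```bash
python3 look.py 23 250,120,310,180 220,130,280,190 6.6; python3 bov.py 23;python3 -c "
from h import *
print((sink(6)[1]-164.955)/.295);wd((0,0,-10))"
```

```text
t 33.02 q [ 0.012  0.437  1.895 -0.787  0.234 -0.581] grip [670.156   5.921 134.979] yaw -0.259 zz 0.0 th 0.661 F [ 0.332  0.343 -3.036] w 21.8
(396, 792, 3) 1
basket [676.949   4.116  46.276] hook [676.836   4.146 184.276] hook in bar frame [   1.179   -0.327 -135.724]
collar [314.69 166.5 ] sd [0.005 0.015] F [ 0.179  0.02  -3.182] t 33.425
5.23666259246008
(0, 0, -10) -> [-0.61  0.79 -0.  ]
```

View pics/look23.png

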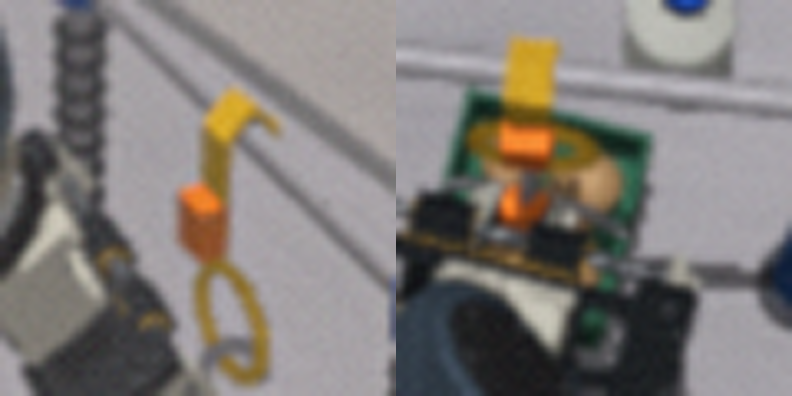

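>>> {"fn": "apply_moves", "kwargs": {
  "commands": [
    [-1,-0.12,0.16,0,0,0,0],
    [-1,-0.24,0.32,0,0,0,0],
    [-1,-0.37,0.47,0,0,0,0],
    [-1,-0.37,0.47,0,0,0,0],
    [-1,-0.37,0.47,0,0,0,0]
  ]
}}

```text
clock: 34.05
ee_pos: [681.2, 3.0, 114.0]
ee_rot: [-1.584, -0.322, -0.718]
contact_force: [0.0, 0.1, -3.2]
gripper_width: 21.8
```

```bash
python3 -c "
from h import *
st();print((sink(4)[1]-164.955)/.295)"
```

```text
t 34.05 q [ 0.012  0.447  1.899 -0.829  0.225 -0.538] grip [670.054   5.943 128.867] yaw -0.259 zz 0.0 th 0.661 F [ 0.026  0.118 -3.234] w 21.8
collar [314.408 166.598] sd [0.015 0.006] F [-0.125  0.09  -2.26 ] t 34.25
5.56975482734095
```

>>> {"fn": "apply_moves", "kwargs": {
  "commands": [
    [-1,-0.12,0.16,0,0,0,0],
    [-1,-0.24,0.32,0,0,0,0],
    [-1,-0.37,0.47,0,0,0,0],
    [-1,-0.37,0.47,0,0,0,0],
    [-1,-0.37,0.47,0,0,0,0]
  ]
}}

```text
clock: 34.88
ee_pos: [681.2, 3.0, 108.1]
ee_rot: [-1.584, -0.322, -0.718]
contact_force: [-0.9, -0.5, -0.9]
gripper_width: 21.5
```

```bash
python3 look.py 24 250,120,320,190 220,130,290,200 5.7; python3 bov.py 24; python3 -c "
from h import *
print((sink(6)[1]-164.955)/.295);wd((0,0,-10))"
```

```text
t 34.88 q [ 0.012  0.457  1.902 -0.874  0.216 -0.492] grip [670.071   5.959 122.965] yaw -0.259 zz 0.0 th 0.661 F [-0.907 -0.512 -0.91 ] w 21.5
(399, 798, 3) 1
basket [676.835   4.154  34.196] hook [676.739   4.18  172.196] hook in bar frame [   1.079   -0.304 -147.804]
collar [314.374 168.43 ] sd [0.02 0.04] F [-0.005  0.021 -1.112] t 35.275
11.780844877388695
(0, 0, -10) -> [-0.61  0.79 -0.  ]
```

View pics/look24.png

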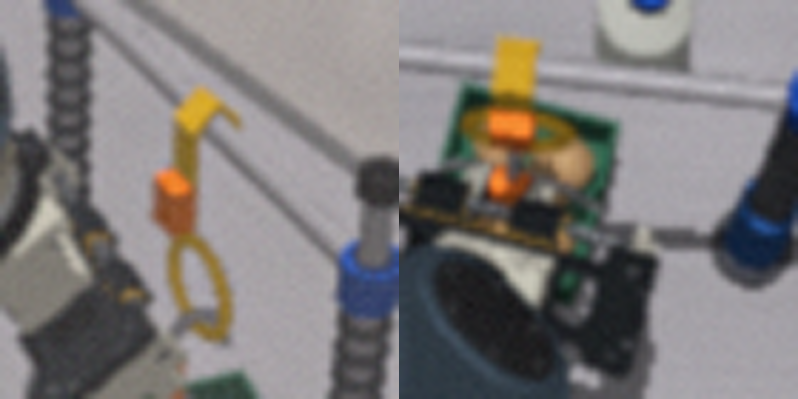

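>>> {"fn": "apply_moves", "kwargs": {
  "commands": [
    [-1,-0.1,0.13,0,0,0,0],
    [-1,-0.2,0.26,0,0,0,0],
    [-1,-0.3,0.39,0,0,0,0],
    [-1,-0.3,0.39,0,0,0,0],
    [-1,-0.3,0.39,0,0,0,0]
  ]
}}

```text
clock: 35.9
ee_pos: [681.2, 3.0, 103.1]
ee_rot: [-1.584, -0.322, -0.718]
contact_force: [-0.9, -0.3, 0.4]
gripper_width: 21.3
```

```bash
sed -i 's/roi=(300,155,335,178)/roi=(300,155,335,190)/' h.py; python3 -c "
from h import *
for n in ('0','11','18','22'): print(collar(load('side'+n)['f']))
for z in (320,315,308,303): print(z,proj('side0',[659.2,-144.5,z])[0])
st();print((sink(14)[1]-164.955)/.295);wd((0,0,-10))"
```

```text
[318.317 172.871]
[318.239 172.716]
[318.269 173.732]
[318.195 173.651]
320 [315.221 164.853]
315 [315.035 166.33 ]
308 [314.778 168.382]
303 [314.595 169.838]
t 35.9 q [ 0.012  0.466  1.904 -0.914  0.209 -0.451] grip [670.058   5.954 117.975] yaw -0.259 zz 0.0 th 0.661 F [-0.877 -0.32   0.378] w 21.3
collar [317.947 176.136] sd [0.019 0.037] F [-0.038 -0.061 -0.068] t 36.6
37.9030798734888
(0, 0, -10) -> [-0.61  0.79 -0.  ]
```

```bash
sed -i 's/roi=(300,155,335,190)/roi=(300,155,330,182)/' h.py; python3 -c "
from h import *
for n in ('0','11','18','22','24'): print(n,collar(load('side'+n)['f']))
st();v=sink(3)[1];snap('side','side25');print(v)"; python3 zm.py side25 285,140,345,185
```

```text
0 [314.673 164.939]
11 [314.672 164.956]
18 [314.714 166.479]
22 [314.668 166.492]
24 [314.37  168.382]
t 36.6 q [ 0.012  0.466  1.904 -0.914  0.209 -0.451] grip [670.026   5.968 117.953] yaw -0.259 zz 0.0 th 0.661 F [-0.18  -0.52  -0.398] w 21.7
collar [314.146 169.959] sd [0.021 0.01 ] F [-0.163  0.208  0.221] t 36.75
169.95851627525053
13.333333333333334
```

View pics/z_side25.png

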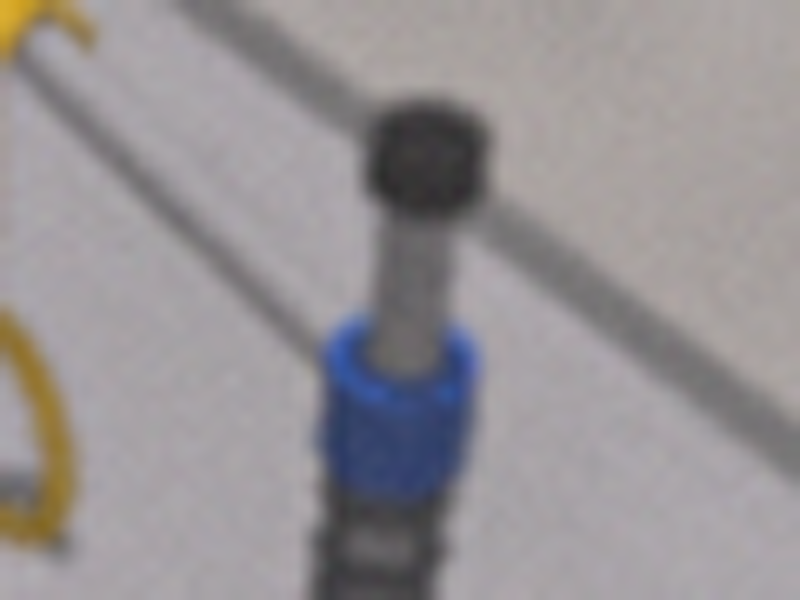

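>>> {"fn": "apply_moves", "kwargs": {
  "commands": [
    [-0.3,0,0,0,0,0,0],
    [-0.3,0,0,0,0,0,0],
    [-0.25,0,0,0,0,0,0],
    [-0.25,0,0,0,0,0,0],
    [-0.25,0,0,0,0,0,0]
  ],
  "grip_force": 10
}}

```text
clock: 37.42
ee_pos: [681.1, 3.0, 103.1]
ee_rot: [-1.584, -0.322, -0.718]
contact_force: [-0.3, -0.4, -0.0]
gripper_width: 34.9
```

```bash
python3 look.py 26 240,110,330,200 210,120,300,210 4.4; python3 -c "
from h import *
print((sink(8)[1]-164.955)/.2936)"
```

```text
t 37.42 q [ 0.012  0.466  1.904 -0.914  0.209 -0.451] grip [669.972   5.921 117.9  ] yaw -0.259 zz 0.0 th 0.66 F [-0.347 -0.381 -0.038] w 34.9
(396, 792, 3) 1
collar [314.135 170.034] sd [0.032 0.032] F [-0.203 -0.011 -0.163] t 37.925
17.298807986646302
```

View pics/look26.png

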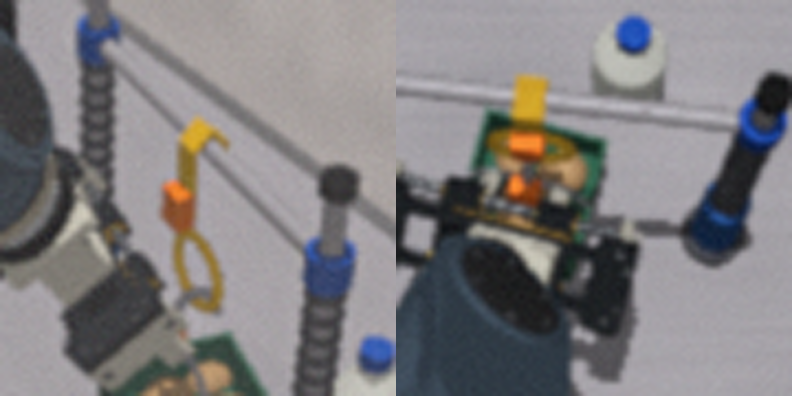

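>>> {"fn": "apply_moves", "kwargs": {
  "commands": [
    [-0.2,0,-0.4,0,0,0,0],
    [-0.2,0,-1.2,0,0,0,0],
    [-0.2,0,-2.4,0,0,0,0],
    [-0.2,0,-4,0,0,0,0],
    [-0.2,0,-6,0,0,0,0],
    [-0.2,0,-9,0,0,0,0],
    [-0.2,0,-12,0,0,0,0],
    [-0.2,0,-16,0,0,0,0],
    [-0.2,0,-20,0,0,0,0],
    [-0.2,0,-20,0,0,0,0]
  ]
}}

```text
clock: 39.17
ee_pos: [562.4, 35.1, 263.8]
ee_rot: [-1.582, -0.326, -0.721]
contact_force: [0.1, -0.9, 0.1]
gripper_width: 37.5
```

```bash
python3 look.py 27 240,110,340,210 200,110,300,210 4; python3 -c "
from h import *
print((sink(6)[1]-164.955)/.2936)"
```

```text
t 39.17 q [ 0.1    0.018  2.022 -0.453  0.512 -0.882] grip [551.163  38.006 278.629] yaw -0.258 zz 0.002 th 0.665 F [ 0.061 -0.901  0.145] w 37.5
(400, 800, 3) 1
collar [314.174 170.052] sd [0.015 0.016] F [ 0.022 -0.302 -0.112] t 39.575
17.36191093624635
```

View pics/look27.png

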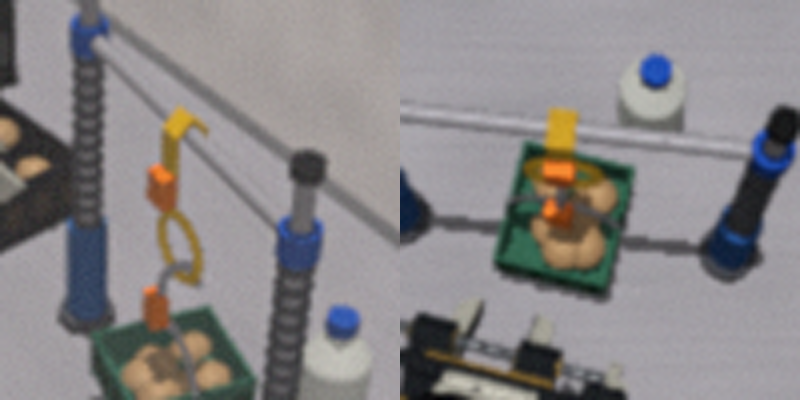

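>>> {"fn": "apply_moves", "kwargs": {
  "commands": [
    [-0.2,0,-2,0,0,0,0],
    [-0.2,0,-2,0,0,0,0],
    [-0.2,0,-2,0,0,0,0],
    [-0.2,0,-2,0,0,0,0],
    [-0.2,0,-2,0,0,0,0],
    [-0.2,0,-2,0,0,0,0],
    [-0.2,0,-2,0,0,0,0],
    [-0.2,0,-2,0,0,0,0],
    [-0.2,0,-2,0,0,0,0],
    [-0.2,0,-2,0,0,0,0],
    [-0.2,0,-2,0,0,0,0],
    [-0.2,0,-2,0,0,0,0]
  ]
}}

```text
clock: 41.08
ee_pos: [550.7, 37.5, 276.8]
ee_rot: [-1.584, -0.322, -0.718]
contact_force: [-0.4, 0.4, 0.1]
gripper_width: 37.1
```

```bash
python3 - <<'E'
from ov import *
snap('side','s30');snap('top','t30')
for i in range(5): manip.get_image('top')
a=load('s30')['f'].astype(float);snap('side','s31');b=load('s31')['f'].astype(float)
g=lambda f:cv2.GaussianBlur(f,(5,5),0)
print('diff',np.abs(g(a)-g(b))[110:215,240:320].max(), np.abs(g(a)-g(b))[300:380,100:200].max())
for n in('crate','x'): pass
yaw=-.26
T=np.eye(4);T[:3,:3]=rz(yaw);T[:3,3]=[675.7,4.2,29.7]
H2=[p.copy() for p in HG]
for p in H2[:5]: p[:,0]+=4
S=np.eye(4);S[:3,:3]=rz(BY);S[:3,3]=BAR+[0,0,-17.3]-rz(BY)@[12,0,47]
M=[(BK,T,(255,0,255)),(H2,S,(0,255,0))]
overlay('s30','p1',M,(240,110,320,210),5);overlay('t30','p2',M,(215,120,295,220),5)
cv2.imwrite('pics/p3.png',np.hstack([cv2.imread('pics/p1.png'),cv2.imread('pics/p2.png')]))
# bystander shift
a=load('side0')['f'].astype(int);
E
```

```text
diff 3.0078125 2.70703125
```

View pics/p3.png

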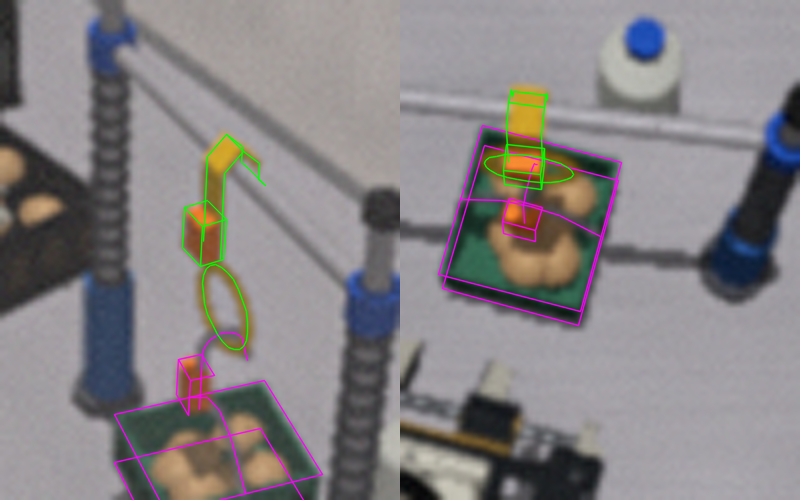

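View pics/t30.png

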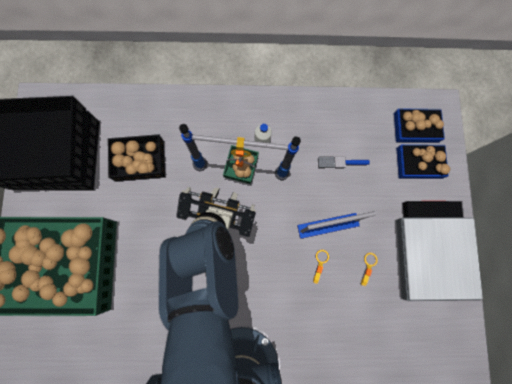

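```bash
python3 -c "
from bench import manip
print(manip.finish_job())"
```

```text
the job is handed in; nothing more can be done
None
```

The yellow hanger now hangs by its top hook near the middle of the weighing bar, and the green basket hangs from its ring. I released each only once the bar carried its weight, then handed the job in at about 41.5 s. No verdict was reported.

- **Release, hanger:** the bar had sunk 5.0 mm just before I let go and 5.2 mm after.
- **Release, basket:** the bar had sunk 17.05 mm just before and 17.3 mm after. The force reading was about zero before release, so neither release should have jerked the bar. I could not read the bar's speed directly.
- **Last pictures:** the hanger model laid over the images matched it seated within about 2–3 mm. The basket model sat on the ring, upright, with its underside about 30 mm above the bench. Two pictures about 0.3 s apart showed no movement.
- **Bystanders and gripper:** the crate, bottle and brush looked unmoved to the eye; I did not measure this. The gripper stood well clear of everything.

Some checks disagreed:

- **Gripper position:** the pictures and the grasps put the fingertips about 26–30 mm further back along the tool than the reported TCP. I found this at the hanger and applied it as a correction afterwards. I did not find the cause.
- **Cameras:** the top and side views differed by about 2–3 mm in x.
- **Wrist force:** a single reading varied by about 0.5 N, so I relied on the bar's sinking, measured in the side pictures, to judge the releases.

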